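Unstack the gel trays into their tanks

TASK

Four gel trays stand on the bench in two stacks of two. Take the stacks apart one tray at a time, and set each tray in the middle of the platform of the gel tank of its own colour in the row of four behind the stacks (the blue tray on the bed of the blue casting stand, between its dams), flat and square, with its side walls running along the length of the tank or stand. Leave the petri dishes and the timer where they are.

Things in the scene. Friction and masses are not known exactly. Their poses are not given: they have to be found in the camera images.
- orange_tray: orange acrylic gel tray: floor 3, two 4 mm side walls along its y axis, open y ends. 58 mm across the walls' outer faces (x; grip here at mid-length), 110 long (y), 24 high, 0.09 kg; black comb-slot marks. At the start the lower tray of a stack, on the bench. Origin: centre of underside, z up; a half turn about z makes no difference.
- clear_tray: colourless, frosted grey-white acrylic gel tray: floor 3, two 4 mm side walls along its y axis, open y ends. 58 mm across the walls' outer faces (x; grip here at mid-length), 110 long (y), 24 high, 0.09 kg; black comb-slot marks. At the start the lower tray of a stack, on the bench. Origin: centre of underside, z up; a half turn about z makes no difference.
- yellow_tray: yellow acrylic gel tray: floor 3, two 4 mm side walls along its y axis, open y ends. 64 mm across the walls' outer faces (x; grip here at mid-length), 70 long (y), 24 high, 0.09 kg; black comb-slot marks. At the start the upper tray of a stack, lying a bit askew on a longer tray's walls (underside 24 mm up). Origin: centre of underside, z up; a half turn about z makes no difference.
- blue_tray: blue acrylic gel tray: floor 3, two 4 mm side walls along its y axis, open y ends. 64 mm across the walls' outer faces (x; grip here at mid-length), 70 long (y), 24 high, 0.09 kg; black comb-slot marks. At the start the upper tray of a stack, lying a bit askew on a longer tray's walls (underside 24 mm up). Origin: centre of underside, z up; a half turn about z makes no difference.
- orange_tank: Fixed orange gel tank in the row of four behind the stacks. 152 x 181 x 78 mm outside (x, y, z), 138 x 166 inside (x, y). Platform in its middle 136 x 88 mm, top 36 mm above origin: the tray lies centred there, y along tank y. End walls across y full height; x side walls 50 mm high over the middle 106 mm, else full height. Origin: centre of underside, platform centred over it within 1 mm.
- clear_tank: Fixed colourless gel tank in the row of four behind the stacks. 120 x 153 x 62 mm outside (x, y, z), 108 x 138 inside (x, y). Platform in its middle 106 x 76 mm, top 36 mm above origin: the tray lies centred there, y along tank y. End walls across y full height; x side walls 38 mm high over the middle 90 mm, else full height. Origin: centre of underside, platform centred over it within 1 mm.
- yellow_tank: Fixed yellow gel tank in the row of four behind the stacks. 85 x 143 x 57 mm outside (x, y, z), 72 x 128 inside (x, y). Platform in its middle 72 x 70 mm, top 36 mm above origin: the tray lies centred there, y along tank y. End walls across y full height; x side walls 35 mm high over the middle 80 mm, else full height. Origin: centre of underside, platform centred over it within 1 mm.
- blue_stand: Fixed blue casting stand in the same row, 110 x 140 x 48 mm (x, y, z): a bed 96 x 89 mm (top 18 mm above origin) between two upright end dams with black rubber facings, 89 mm apart along y, 48 mm high; open at the x sides. The tray lies in the middle of the bed, y along stand y. Origin: centre of underside, on the bench.
- petri: stack of three tan petri dishes, 62 mm across, about 40 mm high, standing between the tray stacks; a bystander. Origin: centre of the underside.
- timer: small off-white countdown timer with coloured buttons, 58 x 68 x 29 mm, lying between the tray stacks; a bystander. Origin: centre of the underside.
Things that resemble listed ones, but are neither listed nor needed, are in the scene too. What is meant by the yellow_tray is not red, and is the larger of those in its own colour.

How it is judged:
At the end, for the whole second after the job is handed in: Each tray lies in the tank or stand of its own colour, centred within 12 mm along the tank's x and y, flat on the platform or bed (height within 5 mm, tilt under 0.08 rad), square to it within 0.15 rad, released and at rest (x of orange_tray in the frame of orange_tank between -0.012 and 0.012 m and y of orange_tray in the frame of orange_tank between -0.012 and 0.012 m and z of orange_tray in the frame of orange_tank between 0.032 and 0.041 m and angle between the y axis of orange_tray and the y axis of orange_tank, either way round below 0.15 rad and angle between each of orange_tray, clear_tray, yellow_tray, blue_tray's own z axis and vertical below 0.08 rad and linear speed of each of orange_tray, clear_tray, yellow_tray, blue_tray below 0.02 m/s and x of clear_tray in the frame of clear_tank between -0.012 and 0.012 m and y of clear_tray in the frame of clear_tank between -0.012 and 0.012 m and z of clear_tray in the frame of clear_tank between 0.032 and 0.041 m and angle between the y axis of clear_tray and the y axis of clear_tank, either way round below 0.15 rad and x of yellow_tray in the frame of yellow_tank between -0.012 and 0.012 m and y of yellow_tray in the frame of yellow_tank between -0.012 and 0.012 m and z of yellow_tray in the frame of yellow_tank between 0.032 and 0.041 m and angle between the y axis of yellow_tray and the y axis of yellow_tank, either way round below 0.15 rad and x of blue_tray in the frame of blue_stand between -0.012 and 0.012 m and y of blue_tray in the frame of blue_stand between -0.012 and 0.012 m and z of blue_tray in the frame of blue_stand between 0.014 and 0.023 m and angle between the y axis of blue_tray and the y axis of blue_stand, either way round below 0.15 rad); the robot touches nothing.
It fails at once if the petri is pushed from its place (more than 20 mm) (distance of petri from where it was at the start of the episode above 0.02 m).
It fails at once if the timer is pushed from its place (more than 20 mm) (distance of timer from where it was at the start of the episode above 0.02 m).
It fails at once if a tray is lifted with another tray riding on it ((height (world z) of orange_tray above 0.015 m and contact force between yellow_tray and orange_tray above 0.2 N) or (height (world z) of orange_tray above 0.015 m and contact force between blue_tray and orange_tray above 0.2 N) or (height (world z) of clear_tray above 0.015 m and contact force between yellow_tray and clear_tray above 0.2 N) or (height (world z) of clear_tray above 0.015 m and contact force between blue_tray and clear_tray above 0.2 N)).
It also fails if it takes over 120 s, if anything falls off the work surface, if the arm or the gripper's body presses on something with over 40 N, if the wrist force passes 120 N, or if a joint passes its speed limit or range.

ROBOT

A 6-joint arm with a two-finger parallel gripper is mounted at the origin on a cart in front of the work surface, level with it; the furniture and walls round the work are solid. World frame = base frame: x ahead of the robot, y to its left, z up, the work surface at z = 0. Lengths are in m, angles in rad, forces in N, time in s.
With the tool pointing down it reaches from about 0.3 to 0.775 m from the base axis. Payload 14.6 kg.
Tool frame: the origin (TCP) lies midway between the tips of the shut fingers; the grasp point (between the pads) lies 19 mm behind it (grasp_offset is the distance from the TCP to the grasp point, in m); z points along the fingers, y is the line along which they close (so a half turn about z gives the same grasp; the last joint's range is limited). The gripper opens to 94 mm and grips with 3 to 60 N. Pads are 16 mm wide; open, the fingers measure 119 mm over their backs; the gripper's body (75 mm by 177 mm) begins 78 mm behind the grasp point.
Start: joints at [1.102, 0.3, 1.521, -0, 1.321, -0.067], TCP at [0.215, 0.506, 0.205] pointing down, gripper open.
Joint ranges: [-3.03, 3.03], [-0.79, 2.21], [0.23, 2.52], [-1.04, 4.18], [0, 3.07], [-2.55, 2.55]. Speed limits (rad/s): [2.22, 2.22, 2.57, 3.14, 3.14, 3.14].

INTERFACE

Orientations are given as [roll, pitch, yaw] about the fixed x, y, z axes, in that order (R = Rz(yaw) Ry(pitch) Rx(roll)).
In Python, from station import * gives the robot as it stands. The module is installed in compiled form; this text tells all that it offers.
- The arm moves only by the tool send_rows, never from a script. Its argument "rows" is a list of rows, each an object of numbers: "dx", "dy", "dz": the shift along the tool's x, y, z in mm; "roll": the turn about the tool's z in degrees; "jaw": the closure, from -1 (fully open) to 1 (shut). In form: [{"dx": .., "dy": .., "dz": .., "roll": .., "jaw": ..}, ...]. A call has 1 to 12 rows; each row shifts and turns the commanded pose from where the row before left it, along the tool's axes as they then stand; what a row does not reach is not made up. A row lasts 1/12 s, in which the tool goes at most 41.7 mm and 7.16 degrees, less where a joint would pass 70% of its speed; a pose out of reach is approached as far as the arm can. A call is refused whole if a number of a shift passes 41.7 or a number of a turn 7.16, either way. A call with a gripper value outside its range is refused whole. The fingers move at their own pace and stop on an object; "force" is the grip in N (left out, the last holds). Time passes only in rows, so rows that do not move let the fingers close. It gives the time, the measured TCP pose, the force, the opening and the grip force at its end, in the units of the state.
- get_obs(): the state, without advancing time (a new reading comes with each control period).
- camera(name): name is "side" or "top"; returns a dict with "frame" (420x560x3 uint8, red, green, blue), "z_map" (420x560 float32, m along the optical axis (not along the pixel's ray), 0 where there is no reading), "camera_matrix" (3x3 intrinsics, pixels), "D" ([k1, k2, p1, p2, k3] as OpenCV has them; the pictures are not rectified), "rvec" (rotation vector, rad) and "tvec" (3), from world to camera coordinates, as OpenCV has them. Camera axes: x right, y down, z forward; pixel columns grow to the right and rows downward; lengths in m; the calibration is good to about 2 mm. A picture is of the moment at which its call begins.
- hand_in(): hands the job in; it is judged then, once.
The state is a dict: "time_s": time; "qpos": joint angles; "joint_vel": joint speeds; "tau": joint torques, N m; "ee_pos": TCP position; "eef_rot": TCP orientation; "force": force on the tool from outside, world axes, zero at the start; "moment": the same for the moment, N m; "grip_width": finger opening in m; "grip_force": force on a finger pad.
Only numpy, scipy, OpenCV 4.12 (cv2) and the standard library are available. Lean on these libraries where they do the work, as an engineer would, in place of code of your own. Each camera call takes 0.05 s, during which the arm holds its last target. There are 200 camera calls.

## Working session

There is one attempt and no reset: what is moved stays moved. The work goes in short steps, Python scripts to look and compute and a tool call to move; the robot and the scene stay as the last step left them, time stands still between calls to the robot, and variables do not carry over. Pictures are saved under pics/ and viewed, at most 14 in all, crops included, and the job is handed in when it is done.

Besides the shell and the picture viewer there is one more tool, called after ">>>" in YAML: its name, and indented under it one key for each argument. send_rows: Moves the arm, as the interface text tells. Its arguments: {"type":"object","properties":{"rows":{"type":"array"},"force":{"type":"number"}},"required":["rows"]}

```bash
mkdir -p pics; python3 - <<'E'
from station import *
import cv2,numpy as np
for n in("top","side"):
    c=camera(n); np.savez(f"{n}0.npz",**c); cv2.imwrite(f"pics/{n}0.png",cv2.cvtColor(cv2.resize(c["frame"],(784,588)),cv2.COLOR_RGB2BGR))
    print(n,c["camera_matrix"],c["D"],c["rvec"],c["tvec"],(c["z_map"]>0).mean())
print(get_obs())
E
```

```text
top [[470.47753452   0.         280.17469867]
 [  0.         470.47753452 212.22558536]
 [  0.           0.           1.        ]] [-0.01601413  0.          0.          0.          0.        ] [ 2.10877793 -2.17493403  0.13782508] [-0.18168434  0.48584406  1.70728819] 0.9958588435374149
side [[464.42482945   0.         278.62701285]
 [  0.         464.42482945 211.86741156]
 [  0.           0.           1.        ]] [0.02280786 0.         0.         0.         0.        ] [ 1.93891751 -1.54282326  0.63013459] [-0.29373905  0.32508205  1.35318103] 0.9962074829931973
{'time_s': 0.1, 'qpos': array([ 1.10239622e+00,  3.00393759e-01,  1.52152851e+00, -5.08893743e-05,
        1.32071427e+00, -6.66432370e-02]), 'joint_vel': array([ 0.0005572 , -0.00087675, -0.00037134,  0.00053757,  0.00274841,
       -0.00063594]), 'tau': array([-6.49764424e-04, -5.32636857e+01, -3.53282332e+01,  7.09492341e-02,
        2.34367879e-02, -7.76543766e-05]), 'ee_pos': array([0.214996  , 0.50597211, 0.204951  ]), 'eef_rot': array([-3.14054781e+00, -2.03324236e-05,  2.73984840e+00]), 'force': array([-0.24652215,  0.01579018, -0.29818671]), 'moment': array([-0.06290186,  0.03314298,  0.00663062]), 'grip_force': 0.0, 'grip_width': 0.09402475428024619}
```

View pics/top0.png

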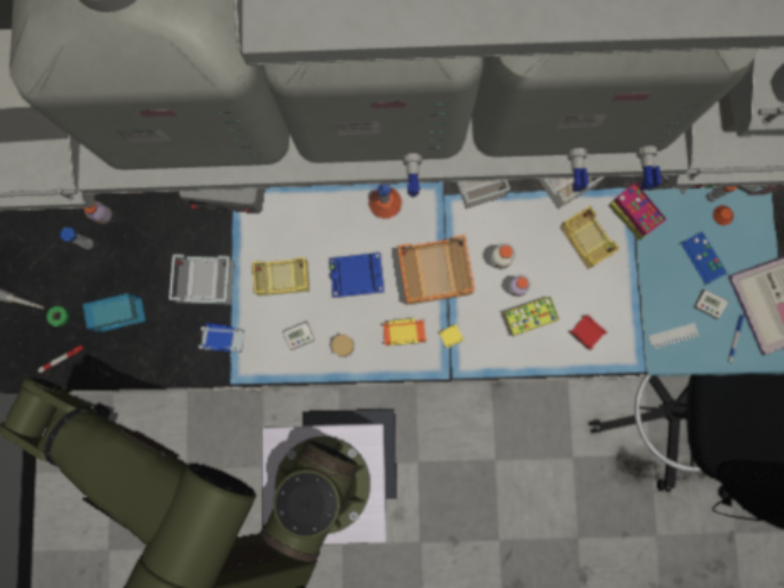

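View pics/side0.png

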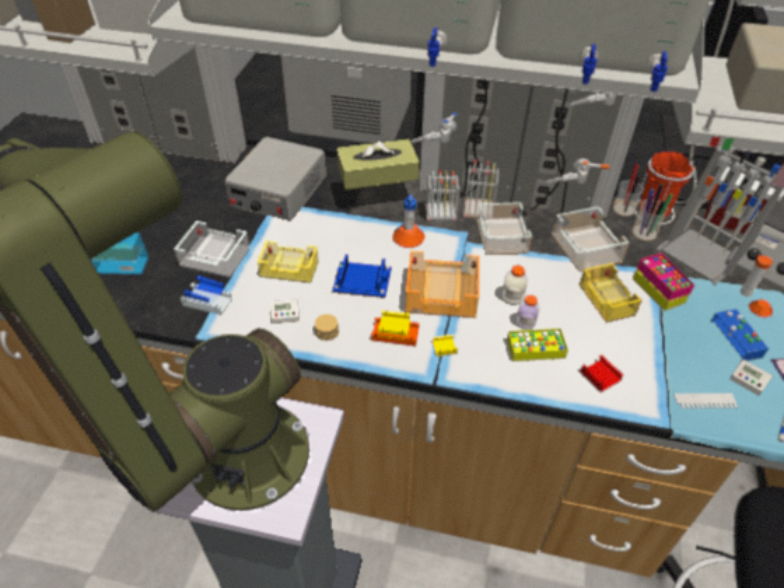

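Top view (784x588) candidates:
- **Yellow tray:** on the orange stack at (403,332). The small yellow block at (452,336) and the red tray at (589,332) are decoys.
- **Blue tray:** on the clear stack at (221,338). The blue rack at (703,257) and the teal box at (113,311) are not it.
- **Tanks in the row:** clear (200,279), yellow (280,276), blue stand (357,275) and orange (435,270). The yellow tank at (590,237) and the clear ones at the back are decoys.

Next I'll measure and make an upscaled close crop of the stacks.

```bash
cat > h.py <<'E'
import numpy as np,cv2
def cloud(c):
    z=c["z_map"];h,w=z.shape
    u,v=np.meshgrid(np.arange(w),np.arange(h))
    p=cv2.undistortPoints(np.stack([u,v],-1).reshape(-1,1,2).astype(np.float64),c["camera_matrix"],c["D"]).reshape(h,w,2)
    P=np.dstack([p*z[...,None],z]); R=cv2.Rodrigues(c["rvec"])[0]
    return (P-c["tvec"].ravel())@R
def mask(c,lo,hi,box,zr):
    W=cloud(c);H=cv2.cvtColor(c["frame"],cv2.COLOR_RGB2HSV)
    m=cv2.inRange(H,np.array(lo),np.array(hi))>0
    x0,x1,y0,y1=box
    m&=(W[...,0]>x0)&(W[...,0]<x1)&(W[...,1]>y0)&(W[...,1]<y1)&(W[...,2]>zr[0])&(W[...,2]<zr[1])&(c["z_map"]>0)
    return m,W
def rect(W,m):
    p=W[m][:,:2]; r=cv2.minAreaRect((p*1000).astype(np.float32))
    (cx,cy),(a,b),t=r
    if a>b: t+=0          # t = direction of side a
    else: t+=90; a,b=b,a
    t=(t+180)%180         # direction of long side, deg from world x
    return f"c=({cx:.1f},{cy:.1f}) long={a:.1f} short={b:.1f} longdir={t:.1f} n={len(p)} z={np.percentile(W[m][:,2]*1000,[2,50,98]).round(1)}"
E
python3 - <<'E'
from h import *
for n in("top","side"):
    c=dict(np.load(n+"0.npz")); W=cloud(c)
    print(n,[ (k,W[int(v/1.4),int(u/1.4)].round(3)) for k,(u,v) in (dict(bl=(221,338),ye=(403,332),clr=(200,279),yt=(280,276),bs=(357,275),ot=(435,270),bench=(400,360),timer=(298,336),petri=(342,346)) if n=="top" else dict(bl=(210,290),ye=(395,323),clr=(212,248),yt=(288,265),bs=(362,280),ot=(442,290),bench=(400,360))).items()])
    s=cv2.cvtColor(c["frame"],cv2.COLOR_RGB2BGR)
    cr=[s[225:260,130:185],s[220:255,265:335]] if n=="top" else [s[190:230,120:175],s[215:255,260:330]]
    cr=[cv2.resize(x,(390,290),interpolation=cv2.INTER_CUBIC) for x in cr]
    cv2.imwrite(f"{n}c.png",np.hstack(cr))
cv2.imwrite("pics/crop.png",np.vstack([cv2.imread("topc.png"),cv2.imread("sidec.png")]))
E
```

```text
top [('bl', array([0.388, 0.262, 0.026])), ('ye', array([ 0.387, -0.219,  0.033])), ('clr', array([0.546, 0.318, 0.033])), ('yt', array([0.545, 0.099, 0.041])), ('bs', array([ 0.546, -0.104,  0.023])), ('ot', array([ 0.552, -0.31 ,  0.034])), ('bench', array([ 0.316, -0.209, -0.002])), ('timer', array([0.386, 0.059, 0.023])), ('petri', array([ 0.355, -0.061,  0.04 ]))]
side [('bl', array([0.399, 0.254, 0.028])), ('ye', array([ 0.403, -0.221,  0.025])), ('clr', array([0.539, 0.31 , 0.036])), ('yt', array([0.515, 0.089, 0.045])), ('bs', array([ 0.524, -0.106,  0.024])), ('ot', array([ 0.524, -0.313,  0.037])), ('bench', array([ 0.31 , -0.252,  0.001]))]
```

View pics/crop.png

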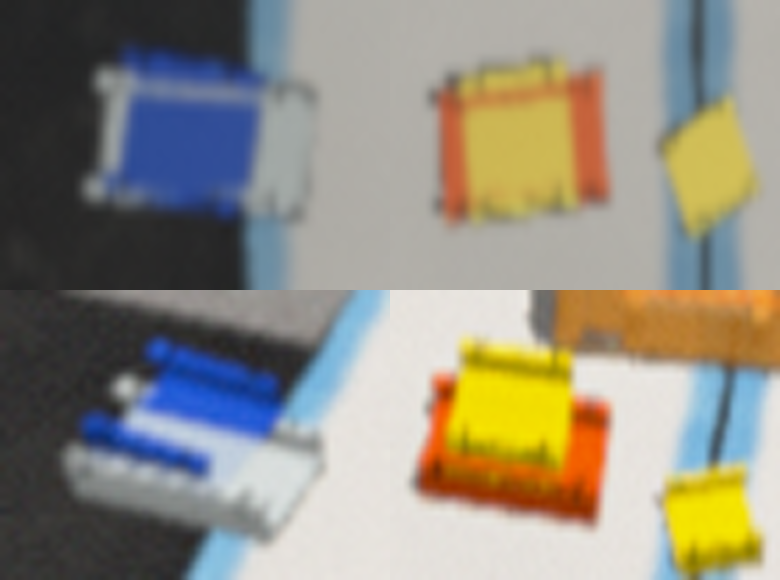

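The crop shows the blue tray on the clear tray (left) and the large yellow tray on the orange tray (right). The small yellow decoy stands apart. Now I'll fit rectangles from both views.

```bash
cat > fit.py <<'E'
from h import *
Bl=([100,110,40],[125,255,255]);Ye=([22,110,60],[36,255,255]);Or=([3,130,60],[20,255,255])
def run(cs):
  for n,c in cs.items():
    for k,(col,box,zr) in dict(
      blue=(Bl,(.33,.46,.18,.33),(.02,.06)), yellow=(Ye,(.33,.46,-.285,-.15),(.02,.06)),
      orange=(Or,(.33,.46,-.30,-.13),(.003,.06)),
      ytank=(Ye,(.47,.64,0.0,.19),(.005,.075)), bstand=(Bl,(.46,.64,-.19,-.01),(.005,.06)),
      otank=(([5,60,60],[20,255,255]),(.45,.66,-.43,-.19),(.01,.09))).items():
        m,W=mask(c,*col,box,zr); print(n,k,rect(W,m) if m.sum()>5 else 0)
    for k,box,zr in (("cltray",(.33,.46,.15,.35),(.012,.06)),("cltank",(.46,.64,.22,.42),(.012,.075))):
        m,W=mask(c,[0,0,0],[180,255,255],box,zr); print(n,k,rect(W,m) if m.sum()>5 else 0)
E
python3 - <<'E'
from fit import *
run({n:dict(np.load(n+"0.npz")) for n in("top","side")})
E
```

```text
top blue c=(387.7,264.8) long=70.0 short=63.9 longdir=80.2 n=256 z=[21.2 29.2 54.4]
top yellow c=(387.9,-221.1) long=64.5 short=61.9 longdir=94.3 n=243 z=[20.7 29.2 54.8]
top orange c=(387.8,-224.4) long=105.4 short=53.8 longdir=93.2 n=149 z=[ 3.6 22.3 49.8]
top ytank c=(544.5,97.1) long=140.5 short=82.8 longdir=93.7 n=183 z=[ 6.4 48.9 64.9]
top bstand c=(548.0,-101.8) long=131.1 short=105.2 longdir=94.4 n=900 z=[ 8.6 18.8 52.1]
top otank c=(547.5,-312.7) long=178.8 short=151.8 longdir=97.4 n=1634 z=[10.6 37.6 82.2]
top cltray c=(387.4,241.1) long=162.5 short=75.1 longdir=91.5 n=401 z=[16.  27.4 53.1]
top cltank c=(543.4,308.3) long=157.4 short=121.5 longdir=85.7 n=1228 z=[13.6 37.2 66.1]
side blue c=(387.7,265.3) long=73.3 short=69.0 longdir=80.4 n=222 z=[21.9 34.8 50.5]
side yellow c=(386.0,-221.4) long=69.7 short=68.8 longdir=94.1 n=321 z=[21.6 30.6 51.2]
side orange c=(404.1,-223.4) long=107.8 short=107.4 longdir=95.4 n=259 z=[ 3.5 17.2 38.9]
side ytank c=(540.8,97.6) long=141.8 short=89.9 longdir=94.1 n=641 z=[ 6.1 34.  59. ]
side bstand c=(539.8,-102.7) long=136.9 short=104.3 longdir=96.0 n=784 z=[ 8.6 17.9 49.5]
side otank c=(545.6,-312.0) long=177.6 short=160.2 longdir=97.1 n=1732 z=[11.2 37.5 79.7]
side cltray c=(386.6,261.8) long=112.2 short=72.0 longdir=82.4 n=461 z=[13.8 27.9 49.9]
side cltank c=(541.7,305.7) long=155.4 short=130.9 longdir=86.0 n=1274 z=[13.6 37.2 64.1]
```

```bash
cat > go.py <<'E'
import sys
from station import *
import numpy as np
def go(x,y,z,ld):
    o=get_obs();p=o["ee_pos"]*1000;yaw=np.degrees(o["eef_rot"][2])
    r=(yaw-ld+90)%180-90; a=np.radians(yaw-r)
    d=np.array([x,y])-p[:2]
    print(f"at {p.round(1)} yaw {yaw:.1f} tilt {np.degrees(o['eef_rot'][:2]).round(2)}; roll {r:.1f} then dx {d@[np.cos(a),np.sin(a)]:.1f} dy {d@[np.sin(a),-np.cos(a)]:.1f} dz {p[2]-z:.1f}; t={o['time_s']:.1f} w={o['grip_width']*1000:.1f} F={o['grip_force']:.1f} q6={o['qpos'][5]:.2f}")
if __name__=="__main__": go(*map(float,sys.argv[1:]))
E
python3 go.py 388 265 100 80.3
```

```text
at [215. 506. 205.] yaw 157.0 tilt [-179.94   -0.  ]; roll 76.7 then dx -208.4 dy 211.1 dz 105.0; t=0.1 w=94.0 F=0.0 q6=-0.07
```

>>> send_rows:
  rows:
    - {"roll": 7}
    - {"roll": 7}
    - {"roll": 7}
    - {"roll": 7}
    - {"roll": 7}
    - {"roll": 7}
    - {"roll": 7}
    - {"roll": 7}
    - {"roll": 7}
    - {"roll": 7}
    - {"roll": 7}
    - {"jaw": -1}
  force: 15

```text
invalid input at $.rows[0]: expected keys dx, dy, dz, roll, jaw
```

```bash
python3 go.py 388 265 100 80.3
```

```text
at [215. 506. 205.] yaw 157.0 tilt [-179.94   -0.  ]; roll 76.7 then dx -208.4 dy 211.1 dz 105.0; t=0.1 w=94.0 F=0.0 q6=-0.07
```

>>> send_rows:
  rows:
    - {"dx": 0, "dy": 0, "dz": 0, "roll": 7, "jaw": -1}
    - {"dx": 0, "dy": 0, "dz": 0, "roll": 7, "jaw": -1}
    - {"dx": 0, "dy": 0, "dz": 0, "roll": 7, "jaw": -1}
    - {"dx": 0, "dy": 0, "dz": 0, "roll": 7, "jaw": -1}
    - {"dx": 0, "dy": 0, "dz": 0, "roll": 7, "jaw": -1}
    - {"dx": 0, "dy": 0, "dz": 0, "roll": 7, "jaw": -1}
    - {"dx": 0, "dy": 0, "dz": 0, "roll": 7, "jaw": -1}
    - {"dx": 0, "dy": 0, "dz": 0, "roll": 7, "jaw": -1}
    - {"dx": 0, "dy": 0, "dz": 0, "roll": 7, "jaw": -1}
    - {"dx": 0, "dy": 0, "dz": 0, "roll": 7, "jaw": -1}
    - {"dx": 0, "dy": 0, "dz": 0, "roll": 6.7, "jaw": -1}
  force: 15

```text
time_s: 1.02
ee_pos: [0.215, 0.506, 0.2051]
eef_rot: [-3.141, 0.001, 1.395]
force: [0.1, 0.7, 0.4]
grip_width: 0.0938
grip_force: 0.0
```

>>> send_rows:
  rows:
    - {"dx": -21, "dy": 21, "dz": 0, "roll": 0, "jaw": -1}
    - {"dx": -21, "dy": 21, "dz": 0, "roll": 0, "jaw": -1}
    - {"dx": -21, "dy": 21, "dz": 0, "roll": 0, "jaw": -1}
    - {"dx": -21, "dy": 21, "dz": 0, "roll": 0, "jaw": -1}
    - {"dx": -21, "dy": 21, "dz": 0, "roll": 0, "jaw": -1}
    - {"dx": -21, "dy": 21, "dz": 0, "roll": 0, "jaw": -1}
    - {"dx": -21, "dy": 21, "dz": 0, "roll": 0, "jaw": -1}
    - {"dx": -21, "dy": 21, "dz": 0, "roll": 0, "jaw": -1}
    - {"dx": -21, "dy": 21, "dz": 0, "roll": 0, "jaw": -1}
    - {"dx": -19, "dy": 21, "dz": 0, "roll": 0, "jaw": -1}
    - {"dx": 0, "dy": 0, "dz": 0, "roll": 0, "jaw": -1}
    - {"dx": 0, "dy": 0, "dz": 0, "roll": 0, "jaw": -1}

```text
time_s: 2.02
ee_pos: [0.3873, 0.2649, 0.2052]
eef_rot: [-3.141, 0.0, 1.399]
force: [-0.7, -0.4, 0.3]
grip_width: 0.0942
grip_force: 0.0
```

```bash
python3 go.py 388 265 29 80.3
```

```text
at [387.3 264.9 205.2] yaw 80.1 tilt [-1.7997e+02  1.0000e-02]; roll -0.2 then dx 0.2 dy 0.6 dz 176.2; t=2.0 w=94.2 F=0.0 q6=0.69
```

>>> send_rows:
  rows:
    - {"dx": 0, "dy": 0.6, "dz": 30, "roll": 0, "jaw": -1}
    - {"dx": 0, "dy": 0, "dz": 30, "roll": 0, "jaw": -1}
    - {"dx": 0, "dy": 0, "dz": 30, "roll": 0, "jaw": -1}
    - {"dx": 0, "dy": 0, "dz": 30, "roll": 0, "jaw": -1}
    - {"dx": 0, "dy": 0, "dz": 25, "roll": 0, "jaw": -1}
    - {"dx": 0, "dy": 0, "dz": 20, "roll": 0, "jaw": -1}
    - {"dx": 0, "dy": 0, "dz": 11, "roll": 0, "jaw": -1}
    - {"dx": 0, "dy": 0, "dz": 0, "roll": 0, "jaw": -1}
    - {"dx": 0, "dy": 0, "dz": 0, "roll": 0, "jaw": 1}
    - {"dx": 0, "dy": 0, "dz": 0, "roll": 0, "jaw": 1}
    - {"dx": 0, "dy": 0, "dz": 0, "roll": 0, "jaw": 1}
    - {"dx": 0, "dy": 0, "dz": 0, "roll": 0, "jaw": 1}
  force: 15

```text
time_s: 3.02
ee_pos: [0.3878, 0.266, 0.0303]
eef_rot: [3.14, -0.001, 1.401]
force: [-0.2, 0.1, -0.1]
grip_width: 0.0705
grip_force: 0.0
```

>>> send_rows:
  rows:
    - {"dx": 0, "dy": 0, "dz": 0, "roll": 0, "jaw": 1}
    - {"dx": 0, "dy": 0, "dz": 0, "roll": 0, "jaw": 1}
    - {"dx": 0, "dy": 0, "dz": 0, "roll": 0, "jaw": 1}
    - {"dx": 0, "dy": 0, "dz": 0, "roll": 0, "jaw": 1}

```text
time_s: 3.35
ee_pos: [0.3878, 0.2658, 0.03]
eef_rot: [3.141, -0.001, 1.401]
force: [-2.5, 0.3, 7.0]
grip_width: 0.0642
grip_force: 15.0
```

>>> send_rows:
  rows:
    - {"dx": 0, "dy": 0, "dz": -4, "roll": 0, "jaw": 1}
    - {"dx": 0, "dy": 0, "dz": -8, "roll": 0, "jaw": 1}
    - {"dx": 0, "dy": 0, "dz": -18, "roll": 0, "jaw": 1}
    - {"dx": 0, "dy": 0, "dz": -20, "roll": 0, "jaw": 1}
    - {"dx": 0, "dy": 0, "dz": -20, "roll": 0, "jaw": 1}
    - {"dx": 0, "dy": 0, "dz": -20, "roll": 0, "jaw": 1}
    - {"dx": 0, "dy": 0, "dz": -20, "roll": 0, "jaw": 1}
    - {"dx": 0, "dy": 0, "dz": -20, "roll": 0, "jaw": 1}
    - {"dx": 0, "dy": 0, "dz": 0, "roll": 0, "jaw": 1}

```text
time_s: 4.1
ee_pos: [0.3887, 0.2663, 0.1634]
eef_rot: [3.137, -0.004, 1.401]
force: [0.1, -0.1, -1.2]
grip_width: 0.0638
grip_force: 15.0
```

```bash
cat > snap.py <<'E'
import sys,cv2,numpy as np
from station import *
def snap(n,name,box=None):
    c=camera(n); f=c["frame"]
    if box: u0,u1,v0,v1=box; f=f[v0:v1,u0:u1]
    s=min(780/f.shape[1],580/f.shape[0]); cv2.imwrite(f"pics/{name}.png",cv2.cvtColor(cv2.resize(f,None,fx=s,fy=s,interpolation=cv2.INTER_CUBIC),cv2.COLOR_RGB2BGR)); np.savez(f"{name}.npz",**c); return c
if __name__=="__main__": snap(sys.argv[1],sys.argv[2],[int(a) for a in sys.argv[3:7]] or None)
E
python3 snap.py side side1 80 480 130 330; python3 snap.py top top1; python3 go.py 548 -102 130 94.6
```

```text
at [387.6 265.6 159.7] yaw 80.3 tilt [ 1.7995e+02 -4.0000e-02]; roll -14.3 then dx -379.3 dy 130.4 dz 29.7; t=4.2 w=63.9 F=15.0 q6=0.69
```

View pics/side1.png

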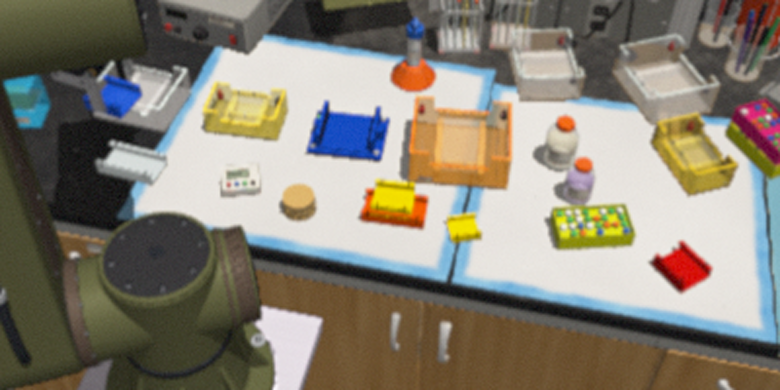

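The side view shows the blue tray held at (118,95), and the clear tray still in place at (132,162). Next, a refined fit of the stand and tanks.

```bash
cat > fit2.py <<'E'
from h import *
T=dict(clt=((.46,.64,.215,.40),(120,153),62),yt=((.485,.605,.01,.185),(85,143),57),bs=((.48,.62,-.19,-.01),(110,140),48),ot=((.45,.645,-.42,-.205),(152,181),78))
for n in("top0","side0","top1","side1"):
    c=dict(np.load(n+".npz"))
    for k,(box,_,h) in T.items():
        for zr in ((.008,.1),(h/1000-.014,.1)):
            m,W=mask(c,[0,0,0],[180,255,255],box,zr)
            m=cv2.morphologyEx(m.astype(np.uint8),cv2.MORPH_OPEN,np.ones((2,2)))>0
            print(n,k,zr[0],rect(W,m))
    m,W=mask(c,[0,0,0],[180,255,255],(.3,.47,.17,.33),(.010,.04)); print(n,"ctray",rect(W,m))
E
python3 fit2.py
```

```text
top0 clt 0.008 c=(442.4,70.8) long=688.3 short=162.4 longdir=67.3 n=1273 z=[-1.2 35.4 65.6]
top0 clt 0.048 c=(543.7,315.7) long=166.8 short=119.9 longdir=86.2 n=262 z=[25.9 51.5 67.2]
top0 yt 0.008 c=(443.7,-50.6) long=509.2 short=155.2 longdir=55.1 n=828 z=[-3.6 34.5 61. ]
top0 yt 0.043000000000000003 c=(441.7,-49.4) long=509.3 short=149.4 longdir=55.0 n=207 z=[18.2 44.6 63.2]
top0 bs 0.008 c=(413.4,-121.6) long=378.4 short=141.4 longdir=7.1 n=1011 z=[-1.  17.9 52.4]
top0 bs 0.034 c=(547.4,-104.2) long=129.4 short=96.1 longdir=94.9 n=159 z=[11.2 42.3 54.5]
top0 ot 0.008 c=(439.1,-319.7) long=412.8 short=201.7 longdir=179.0 n=1636 z=[-1.3 36.5 82.1]
top0 ot 0.064 c=(439.1,-319.7) long=412.9 short=201.6 longdir=179.0 n=233 z=[-4.9 68.1 83.7]
top0 ctray c=(374.0,249.3) long=144.6 short=94.3 longdir=89.4 n=316 z=[11.  25.7 35.4]
side0 clt 0.008 c=(5.6,15.4) long=1526.3 short=189.1 longdir=28.3 n=1317 z=[ 3.3 35.5 63.1]
side0 clt 0.048 c=(5.7,15.3) long=1526.3 short=188.8 longdir=28.3 n=279 z=[10.1 52.5 65.2]
side0 yt 0.008 c=(-0.0,-111.0) long=1387.6 short=157.8 longdir=20.7 n=922 z=[ 1
[... 1557 characters left out ...]
=154.4 longdir=0.6 n=182 z=[23.6 51.4 64.1]
side1 yt 0.008 c=(2.8,-110.1) long=1393.6 short=157.4 longdir=20.7 n=938 z=[-0.3 34.7 58.3]
side1 yt 0.043000000000000003 c=(3.0,-110.7) long=1393.7 short=155.0 longdir=20.8 n=293 z=[ 1.1 47.  59.4]
side1 bs 0.008 c=(-0.7,-221.2) long=1300.7 short=150.5 longdir=12.0 n=868 z=[-1.8 17.3 49.7]
side1 bs 0.034 c=(566.7,-102.4) long=135.9 short=126.4 longdir=6.4 n=146 z=[ 1.2 39.  50.1]
side1 ot 0.008 c=(41.1,-379.0) long=1327.4 short=183.0 longdir=6.8 n=1809 z=[ 0.8 36.4 79.3]
side1 ot 0.064 c=(41.2,-380.1) long=1327.1 short=183.0 longdir=7.0 n=250 z=[-2.8 68.9 82.3]
side1 ctray c=(383.5,264.6) long=116.2 short=63.6 longdir=83.9 n=217 z=[10.4 21.1 28.1]
```

```bash
cat > dam.py <<'E'
from h import *
# along tank y (direction ld): inner faces of raised ends, and rim extents, from points in tank frame
def prof(n,cx,cy,ld,L,Wd,zf,zt):
    W=cloud(dict(np.load(n+".npz"))).reshape(-1,3)*1000
    a=np.radians(ld); ey=np.array([np.cos(a),np.sin(a)]); ex=np.array([ey[1],-ey[0]])
    d=W[:,:2]-[cx,cy]; q=np.c_[d@ex,d@ey,W[:,2]]
    k=(abs(q[:,0])<Wd/2+8)&(abs(q[:,1])<L/2+8)&(q[:,2]>-10)&(q[:,2]<100); q=q[k]
    hi=q[(q[:,2]>zt-8)]
    s=[]
    for sg in(1,-1):
        h=hi[(sg*hi[:,1]>L/4)&(abs(hi[:,0])<Wd/2)]; s.append(np.median(h[:,1])); 
    fl=q[(abs(q[:,2]-zf)<3)]
    sx=[np.percentile(hi[sg*hi[:,0]>Wd/4][:,0],50) for sg in(1,-1)]
    lim=[f"{np.percentile(fl[:,i],1):.0f}..{np.percentile(fl[:,i],99):.0f}" for i in(0,1)]
    print(n,"end-wall mid y",np.mean(s).round(1),np.round(s,1),"x",np.round(sx,1),np.mean(sx).round(1),"floor x,y",lim, "med z",np.median(fl[:,2]).round(1),len(fl))
for n in("top0","top1","side0"):
    prof(n,547.5,-102.5,94.6,140,110,18,48)
    prof(n,544,97.2,93.9,143,85,36,57)
    prof(n,543,307,85.8,153,120,36,62)
    prof(n,547.5,-312.5,97.3,181,152,36,78)
E
python3 dam.py
```

```text
top0 end-wall mid y 0.2 [ 49.5 -49.1] x [ 36.5 -36.3] 0.1 floor x,y ['-55..53', '-68..69'] med z 17.5 388
top0 end-wall mid y 0.0 [ 65.4 -65.3] x [ 34.4 -32.6] 0.9 floor x,y ['-42..44', '-68..65'] med z 35.7 237
top0 end-wall mid y 1.1 [ 71.5 -69.3] x [ 50.4 -50. ] 0.2 floor x,y ['-59..60', '-73..72'] med z 35.8 364
top0 end-wall mid y 0.3 [ 84.4 -83.8] x [ 68.2 -69.9] -0.8 floor x,y ['-75..69', '-83..51'] med z 36.2 451
top1 end-wall mid y 0.1 [ 49.6 -49.5] x [ 36.6 -38.6] -1.0 floor x,y ['-54..53', '-68..68'] med z 17.9 399
top1 end-wall mid y -0.3 [ 64.9 -65.4] x [ 35.  -32.4] 1.3 floor x,y ['-41..44', '-69..65'] med z 35.6 215
top1 end-wall mid y 1.2 [ 72.5 -70. ] x [ 51.6 -46.4] 2.6 floor x,y ['-57..60', '-73..73'] med z 36.1 288
top1 end-wall mid y 0.1 [ 84.3 -84. ] x [ 68.1 -69.6] -0.7 floor x,y ['-75..70', '-83..73'] med z 36.0 471
side0 end-wall mid y 0.8 [ 49.9 -48.4] x [ 35.2 -43.5] -4.1 floor x,y ['-58..48', '-67..68'] med z 17.7 405
side0 end-wall mid y 0.7 [ 64.5 -63. ] x [ 34.4 -35.2] -0.4 floor x,y ['-44..40', '-69..68'] med z 35.9 220
side0 end-wall mid y -0.4 [ 69.3 -70.1] x [ 51. -55.] -2.0 floor x,y ['-62..57', '-74..74'] med z 36.0 333
side0 end-wall mid y 1.5 [ 84.4 -81.4] x [ 67.6 -73. ] -2.7 floor x,y ['-79..71', '-82..83'] med z 35.9 498
```

>>> send_rows:
  rows:
    - {"dx": 0, "dy": 0, "dz": 0, "roll": -7, "jaw": 1}
    - {"dx": 0, "dy": 0, "dz": 0, "roll": -7.15, "jaw": 1}
    - {"dx": -38, "dy": 13, "dz": 0, "roll": 0, "jaw": 1}
    - {"dx": -38, "dy": 13, "dz": 0, "roll": 0, "jaw": 1}
    - {"dx": -38, "dy": 13, "dz": 0, "roll": 0, "jaw": 1}
    - {"dx": -38, "dy": 13, "dz": 0, "roll": 0, "jaw": 1}
    - {"dx": -38, "dy": 13, "dz": 0, "roll": 0, "jaw": 1}
    - {"dx": -38, "dy": 13, "dz": 0, "roll": 0, "jaw": 1}
    - {"dx": -38, "dy": 13, "dz": 0, "roll": 0, "jaw": 1}
    - {"dx": -38, "dy": 13, "dz": 0, "roll": 0, "jaw": 1}
    - {"dx": -38, "dy": 13, "dz": 0, "roll": 0, "jaw": 1}
    - {"dx": -37, "dy": 13, "dz": 0, "roll": 0, "jaw": 1}

```text
time_s: 5.2
ee_pos: [0.5462, -0.1043, 0.1579]
eef_rot: [-3.139, -0.001, 1.648]
force: [0.6, 0.5, -1.5]
grip_width: 0.0642
grip_force: 15.0
```

>>> send_rows:
  rows:
    - {"dx": 0, "dy": 0, "dz": 0, "roll": 0, "jaw": 1}
    - {"dx": 0, "dy": 0, "dz": 20, "roll": 0, "jaw": 1}
    - {"dx": 0, "dy": 0, "dz": 0, "roll": 0, "jaw": 1}
    - {"dx": 0, "dy": 0, "dz": 0, "roll": 0, "jaw": 1}

```text
time_s: 5.53
ee_pos: [0.5454, -0.1018, 0.1379]
eef_rot: [-3.138, -0.001, 1.648]
force: [0.1, 0.1, -0.9]
grip_width: 0.0638
grip_force: 15.0
```

```bash
python3 go.py 547.5 -102.5 25 94.6; python3 snap.py side side2; python3 snap.py top top2; python3 - <<'E'
from fit import *
for n in("side2","top2"):
    c=dict(np.load(n+".npz")); m,W=mask(c,*Bl,(.46,.64,-.19,-.01),(.085,.19)); print(n,rect(W,m) if m.sum()>5 else 0)
    c=dict(np.load(n+".npz")); m,W=mask(c,[0,0,90],[180,90,255],(.33,.46,.18,.33),(.012,.06)); print(n,rect(W,m) if m.sum()>5 else 0)
E
```

```text
at [ 545.4 -101.8  137.9] yaw 94.4 tilt [-1.798e+02 -7.000e-02]; roll -0.2 then dx -0.9 dy 2.0 dz 112.9; t=5.5 w=63.8 F=15.0 q6=-0.33
side2 c=(542.2,-103.8) long=70.6 short=66.5 longdir=4.2 n=185 z=[130.7 138.3 157.6]
side2 c=(381.1,238.5) long=68.0 short=63.3 longdir=174.5 n=88 z=[12.5 21.9 28.1]
top2 c=(531.3,-138.3) long=29.4 short=4.4 longdir=179.7 n=15 z=[134.2 138.6 159.5]
top2 c=(384.8,261.7) long=110.6 short=64.7 longdir=80.9 n=153 z=[13.5 22.8 33.1]
```

>>> send_rows:
  rows:
    - {"dx": -1, "dy": 2, "dz": 20, "roll": 0, "jaw": 1}
    - {"dx": 0, "dy": 0, "dz": 25, "roll": 0, "jaw": 1}
    - {"dx": 0, "dy": 0, "dz": 25, "roll": 0, "jaw": 1}
    - {"dx": 0, "dy": 0, "dz": 20, "roll": 0, "jaw": 1}
    - {"dx": 0, "dy": 0, "dz": 12, "roll": 0, "jaw": 1}
    - {"dx": 0, "dy": 0, "dz": 6, "roll": 0, "jaw": 1}
    - {"dx": 0, "dy": 0, "dz": 3, "roll": 0, "jaw": 1}
    - {"dx": 0, "dy": 0, "dz": 1.5, "roll": 0, "jaw": 1}
    - {"dx": 0, "dy": 0, "dz": 0.5, "roll": 0, "jaw": 1}
    - {"dx": 0, "dy": 0, "dz": 0, "roll": 0, "jaw": 1}
    - {"dx": 0, "dy": 0, "dz": 0, "roll": 0, "jaw": 1}

```text
time_s: 6.55
ee_pos: [0.5489, -0.1031, 0.0272]
eef_rot: [3.14, 0.0, 1.648]
force: [-0.2, -0.9, -1.4]
grip_width: 0.0641
grip_force: 15.0
```

>>> send_rows:
  rows:
    - {"dx": 0, "dy": 0, "dz": 0, "roll": 0, "jaw": -0.7}
    - {"dx": 0, "dy": 0, "dz": 0, "roll": 0, "jaw": -0.7}
    - {"dx": 0, "dy": 0, "dz": 0, "roll": 0, "jaw": -0.7}
    - {"dx": 0, "dy": 0, "dz": 0, "roll": 0, "jaw": -0.7}
    - {"dx": 0, "dy": 0, "dz": -20, "roll": 0, "jaw": -0.7}
    - {"dx": 0, "dy": 0, "dz": -30, "roll": 0, "jaw": -1}
    - {"dx": 0, "dy": 0, "dz": -40, "roll": 0, "jaw": -1}
    - {"dx": 0, "dy": 0, "dz": -40, "roll": 0, "jaw": -1}
    - {"dx": 0, "dy": 0, "dz": 0, "roll": 0, "jaw": -1}
    - {"dx": 0, "dy": 0, "dz": 0, "roll": 0, "jaw": -1}

```text
time_s: 7.38
ee_pos: [0.5493, -0.1033, 0.1585]
eef_rot: [3.138, 0.001, 1.648]
force: [0.1, -0.1, -1.6]
grip_width: 0.0936
grip_force: 0.0
```

```bash
python3 go.py 387.3 -221.2 29 94.2; python3 snap.py side side3 80 480 130 330; python3 - <<'E'
from fit import *
for n in("side3",):
    c=dict(np.load(n+".npz")); m,W=mask(c,[0,0,90],[180,90,255],(.33,.46,.18,.33),(.012,.06)); print(n,rect(W,m) if m.sum()>5 else 0)
    m,W=mask(c,*Bl,(.49,.6,-.145,-.06),(.023,.06)); print(n,rect(W,m))
E
```

```text
at [ 549.3 -103.3  158.5] yaw 94.4 tilt [1.7977e+02 8.0000e-02]; roll 0.2 then dx -105.8 dy -170.2 dz 129.5; t=7.4 w=93.6 F=0.0 q6=-0.33
side3 c=(381.3,236.5) long=69.8 short=61.2 longdir=177.0 n=95 z=[12.4 22.3 28.5]
side3 c=(539.9,-99.2) long=87.7 short=82.0 longdir=3.0 n=197 z=[23.1 32.6 45.4]
```

View pics/side3.png

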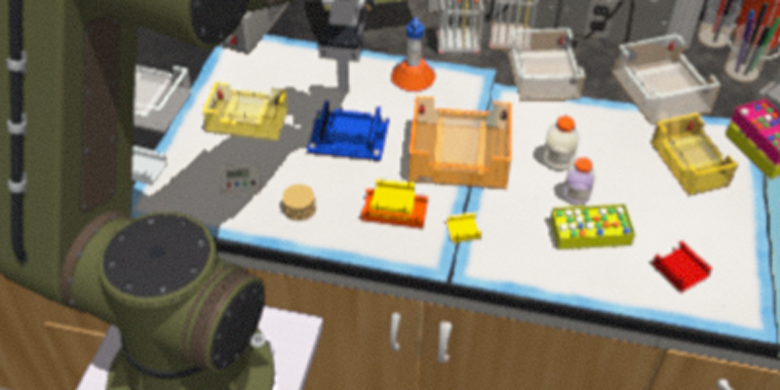

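The blue tray now sits in the stand at (348,133). Next is the yellow tray.

>>> send_rows:
  rows:
    - {"dx": -27, "dy": -27, "dz": 0, "roll": 0, "jaw": -1}
    - {"dx": -27, "dy": -27, "dz": 0, "roll": 0, "jaw": -1}
    - {"dx": -27, "dy": -28, "dz": 0, "roll": 0, "jaw": -1}
    - {"dx": -25, "dy": -28, "dz": 0, "roll": 0, "jaw": -1}
    - {"dx": 0, "dy": -30, "dz": 0, "roll": 0, "jaw": -1}
    - {"dx": 0, "dy": -30, "dz": 0, "roll": 0, "jaw": -1}
    - {"dx": 0, "dy": 0, "dz": 10, "roll": 0, "jaw": -1}
    - {"dx": 0, "dy": 0, "dz": 0, "roll": 0, "jaw": -1}
    - {"dx": 0, "dy": 0, "dz": 0, "roll": 0, "jaw": -1}

```text
time_s: 8.18
ee_pos: [0.3871, -0.2216, 0.1454]
eef_rot: [-3.14, -0.001, 1.648]
force: [0.1, 0.1, 0.4]
grip_width: 0.0939
grip_force: 0.0
```

```bash
python3 go.py 387.3 -221.2 29 94.2; python3 snap.py top top3 120 400 120 290; cp dam.py d2.py; python3 - <<'E'
from fit import *
c=dict(np.load("top3.npz")); 
m,W=mask(c,[0,0,90],[180,90,255],(.33,.46,.18,.33),(.012,.06)); print("clear",rect(W,m))
E
```

```text
at [ 387.1 -221.6  145.4] yaw 94.4 tilt [-1.7991e+02 -8.0000e-02]; roll 0.2 then dx 0.4 dy 0.2 dz 116.4; t=8.2 w=93.9 F=0.0 q6=-0.68
clear c=(403.7,258.9) long=109.9 short=96.4 longdir=84.0 n=156 z=[12.7 22.6 30.8]
```

View pics/top3.png

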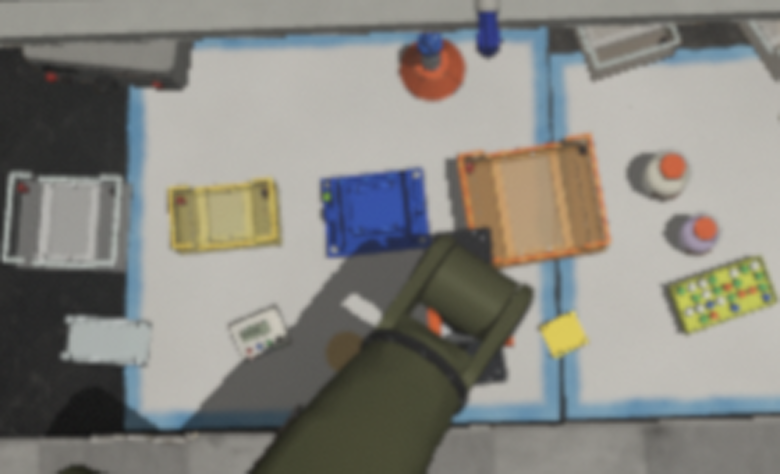

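The gripper is over the yellow stack. The blue tray lies centred in the stand at (375,212), and the clear tray is at (107,341).

>>> send_rows:
  rows:
    - {"dx": 0, "dy": 0, "dz": 25, "roll": 0, "jaw": -1}
    - {"dx": 0, "dy": 0, "dz": 30, "roll": 0, "jaw": -1}
    - {"dx": 0, "dy": 0, "dz": 30, "roll": 0, "jaw": -1}
    - {"dx": 0, "dy": 0, "dz": 20, "roll": 0, "jaw": -1}
    - {"dx": 0, "dy": 0, "dz": 11, "roll": 0, "jaw": -1}
    - {"dx": 0, "dy": 0, "dz": 0, "roll": 0, "jaw": -1}
    - {"dx": 0, "dy": 0, "dz": 0, "roll": 0, "jaw": 1}
    - {"dx": 0, "dy": 0, "dz": 0, "roll": 0, "jaw": 1}
    - {"dx": 0, "dy": 0, "dz": 0, "roll": 0, "jaw": 1}
    - {"dx": 0, "dy": 0, "dz": 0, "roll": 0, "jaw": 1}
    - {"dx": 0, "dy": 0, "dz": 0, "roll": 0, "jaw": 1}
    - {"dx": 0, "dy": 0, "dz": 0, "roll": 0, "jaw": 1}

```text
time_s: 9.23
ee_pos: [0.3875, -0.222, 0.031]
eef_rot: [3.141, 0.001, 1.648]
force: [-0.3, 0.8, 4.7]
grip_width: 0.0641
grip_force: 15.0
```

>>> send_rows:
  rows:
    - {"dx": 0, "dy": 0, "dz": 0, "roll": 0, "jaw": 1}
    - {"dx": 0, "dy": 0, "dz": 0, "roll": 0, "jaw": 1}
    - {"dx": 0, "dy": 0, "dz": -4, "roll": 0, "jaw": 1}
    - {"dx": 0, "dy": 0, "dz": -8, "roll": 0, "jaw": 1}
    - {"dx": 0, "dy": 0, "dz": -18, "roll": 0, "jaw": 1}
    - {"dx": 0, "dy": 0, "dz": -25, "roll": 0, "jaw": 1}
    - {"dx": 0, "dy": 0, "dz": -25, "roll": 0, "jaw": 1}
    - {"dx": 0, "dy": 0, "dz": -25, "roll": 0, "jaw": 1}
    - {"dx": 0, "dy": 0, "dz": -25, "roll": 0, "jaw": 1}
    - {"dx": 0, "dy": 0, "dz": 0, "roll": 0, "jaw": 1}
    - {"dx": 0, "dy": 0, "dz": 0, "roll": 0, "jaw": 1}

```text
time_s: 10.15
ee_pos: [0.3875, -0.2221, 0.1616]
eef_rot: [3.14, 0.002, 1.648]
force: [-0.4, -0.1, -1.2]
grip_width: 0.0641
grip_force: 15.0
```

```bash
python3 go.py 544.5 97.2 130 93.9; python3 snap.py side side4; python3 snap.py top top4; python3 - <<'E'
from fit import *
for n in("side4","top4"):
    c=dict(np.load(n+".npz")); 
    m,W=mask(c,*Or,(.33,.46,-.30,-.13),(.008,.04)); print(n,"orange",rect(W,m))
    m,W=mask(c,*Ye,(.33,.46,-.30,-.13),(.1,.2)); print(n,"yellow",rect(W,m) if m.sum()>5 else 0)
E
```

```text
at [ 387.5 -222.1  161.6] yaw 94.4 tilt [1.7989e+02 9.0000e-02]; roll 0.5 then dx 307.9 dy 178.4 dz 31.6; t=10.2 w=64.1 F=15.0 q6=-0.68
side4 orange c=(404.5,-223.4) long=108.1 short=107.4 longdir=94.9 n=269 z=[ 8.5 20.5 29.6]
side4 yellow c=(385.0,-221.4) long=69.8 short=68.7 longdir=93.3 n=226 z=[153.1 161.2 181.4]
top4 orange c=(385.6,-221.6) long=112.1 short=8.8 longdir=67.1 n=9 z=[ 9.6 24.8 29.7]
top4 yellow 0
```

>>> send_rows:
  rows:
    - {"dx": 20, "dy": 12, "dz": 0, "roll": 0.5, "jaw": 1}
    - {"dx": 31, "dy": 18, "dz": 0, "roll": 0, "jaw": 1}
    - {"dx": 31, "dy": 18, "dz": 0, "roll": 0, "jaw": 1}
    - {"dx": 31, "dy": 18, "dz": 0, "roll": 0, "jaw": 1}
    - {"dx": 31, "dy": 18, "dz": 0, "roll": 0, "jaw": 1}
    - {"dx": 31, "dy": 18, "dz": 0, "roll": 0, "jaw": 1}
    - {"dx": 31, "dy": 18, "dz": 0, "roll": 0, "jaw": 1}
    - {"dx": 31, "dy": 18, "dz": 0, "roll": 0, "jaw": 1}
    - {"dx": 31, "dy": 18, "dz": 0, "roll": 0, "jaw": 1}
    - {"dx": 25, "dy": 14, "dz": 0, "roll": 0, "jaw": 1}
    - {"dx": 15, "dy": 8.4, "dz": 0, "roll": 0, "jaw": 1}
    - {"dx": 0, "dy": 0, "dz": 0, "roll": 0, "jaw": 1}

```text
time_s: 11.25
ee_pos: [0.544, 0.1003, 0.1586]
eef_rot: [-3.139, -0.0, 1.642]
force: [-0.2, 0.5, -1.6]
grip_width: 0.0642
grip_force: 15.0
```

>>> send_rows:
  rows:
    - {"dx": 0, "dy": 0, "dz": 20, "roll": 0, "jaw": 1}
    - {"dx": 0, "dy": 0, "dz": 10, "roll": 0, "jaw": 1}
    - {"dx": 0, "dy": 0, "dz": 0, "roll": 0, "jaw": 1}
    - {"dx": 0, "dy": 0, "dz": 0, "roll": 0, "jaw": 1}

```text
time_s: 11.58
ee_pos: [0.5433, 0.0971, 0.1298]
eef_rot: [-3.14, 0.0, 1.639]
force: [-0.4, -0.5, 0.0]
grip_width: 0.0638
grip_force: 15.0
```

```bash
python3 go.py 544.5 97.2 42 93.9; python3 snap.py side side5;python3 snap.py top top5; python3 - <<'E'
from fit import *
for n in("side5","top5"):
    c=dict(np.load(n+".npz")); 
    m,W=mask(c,*Ye,(.47,.63,0,.19),(.09,.2)); print(n,"yellow",rect(W,m) if m.sum()>5 else 0)
    m,W=mask(c,*Or,(.33,.46,-.30,-.13),(.012,.03)); print(n,"orange",rect(W,m))
E
```

```text
at [543.3  97.1 129.8] yaw 93.9 tilt [-1.7988e+02  1.0000e-02]; roll -0.0 then dx 0.1 dy 1.2 dz 87.8; t=11.6 w=63.8 F=15.0 q6=0.04
side5 yellow c=(540.5,96.7) long=84.0 short=70.5 longdir=3.8 n=226 z=[120.7 131.5 160.4]
side5 orange c=(405.1,-223.4) long=107.5 short=105.3 longdir=95.2 n=205 z=[12.8 22.  28.4]
top5 yellow c=(544.5,71.4) long=61.3 short=19.3 longdir=5.2 n=89 z=[121.7 128.1 151.1]
top5 orange c=(387.2,-224.4) long=104.2 short=54.5 longdir=93.1 n=105 z=[13.1 21.9 29.5]
```

>>> send_rows:
  rows:
    - {"dx": 0, "dy": 1.2, "dz": 20, "roll": 0, "jaw": 1}
    - {"dx": 0, "dy": 0, "dz": 25, "roll": 0, "jaw": 1}
    - {"dx": 0, "dy": 0, "dz": 20, "roll": 0, "jaw": 1}
    - {"dx": 0, "dy": 0, "dz": 12, "roll": 0, "jaw": 1}
    - {"dx": 0, "dy": 0, "dz": 6, "roll": 0, "jaw": 1}
    - {"dx": 0, "dy": 0, "dz": 3, "roll": 0, "jaw": 1}
    - {"dx": 0, "dy": 0, "dz": 1.5, "roll": 0, "jaw": 1}
    - {"dx": 0, "dy": 0, "dz": 0.5, "roll": 0, "jaw": 1}
    - {"dx": 0, "dy": 0, "dz": 0, "roll": 0, "jaw": 1}
    - {"dx": 0, "dy": 0, "dz": 0, "roll": 0, "jaw": 1}

```text
time_s: 12.52
ee_pos: [0.5455, 0.0978, 0.0432]
eef_rot: [3.14, -0.0, 1.639]
force: [-0.9, 0.0, -1.4]
grip_width: 0.0642
grip_force: 15.0
```

>>> send_rows:
  rows:
    - {"dx": 0, "dy": 0, "dz": 0, "roll": 0, "jaw": -0.7}
    - {"dx": 0, "dy": 0, "dz": 0, "roll": 0, "jaw": -0.7}
    - {"dx": 0, "dy": 0, "dz": 0, "roll": 0, "jaw": -0.7}
    - {"dx": 0, "dy": 0, "dz": 0, "roll": 0, "jaw": -0.7}
    - {"dx": 0, "dy": 0, "dz": -20, "roll": 0, "jaw": -0.7}
    - {"dx": 0, "dy": 0, "dz": -30, "roll": 0, "jaw": -1}
    - {"dx": 0, "dy": 0, "dz": -40, "roll": 0, "jaw": -1}
    - {"dx": 0, "dy": 0, "dz": -20, "roll": 0, "jaw": -1}
    - {"dx": 0, "dy": 0, "dz": 0, "roll": 0, "jaw": -1}
    - {"dx": 0, "dy": 0, "dz": 0, "roll": 0, "jaw": -1}

```text
time_s: 13.35
ee_pos: [0.5454, 0.0979, 0.1532]
eef_rot: [3.14, -0.0, 1.639]
force: [0.1, -0.1, -0.6]
grip_width: 0.0939
grip_force: 0.0
```

```bash
python3 go.py 387 -224 5 93.2; python3 snap.py top top6; python3 snap.py side side6; python3 - <<'E'
from fit import *
for n in("top6","side6"):
  c=dict(np.load(n+".npz")); W=cloud(c)
  for k,(cx,cy,ld,wz) in dict(blue=(547.5,-102.5,94.6,18),yellow=(544.5,97.2,93.9,36)).items():
    # wall-top points of tray, in tank frame
    a=np.radians(ld); q=W.reshape(-1,3)*1000; d=q[:,:2]-[cx,cy]; X=d@[np.sin(a),-np.cos(a)]; Y=d@[np.cos(a),np.sin(a)]
    s=(abs(X)<45)&(abs(Y)<40)&(abs(q[:,2]-wz-24)<5); print(n,k,s.sum(),"x+",np.median(X[s&(X>0)]).round(1),"x-",np.median(X[s&(X<0)]).round(1),"y",np.percentile(Y[s],[2,98]).round(1),"z",np.median(q[s,2]).round(1))
  m,_=mask(c,*Or,(.33,.46,-.30,-.13),(.012,.03)); print(n,"orange",rect(W,m))
E
```

```text
at [545.4  97.9 153.2] yaw 93.9 tilt [179.89  -0.  ]; roll 0.7 then dx -312.5 dy -176.1 dz 148.2; t=13.3 w=93.9 F=0.0 q6=0.04
top6 blue 63 x+ 28.0 x- -26.6 y [-37.   31.3] z 42.6
top6 yellow 39 x+ 27.9 x- -29.1 y [-33.5  -0.8] z 60.3
top6 orange c=(386.9,-224.5) long=104.6 short=54.5 longdir=93.6 n=119 z=[12.5 23.7 29.3]
side6 blue 94 x+ 27.2 x- -28.2 y [-36.3  31.7] z 41.1
side6 yellow 95 x+ 26.5 x- -29.3 y [-34.2  33.4] z 58.8
side6 orange c=(405.2,-222.6) long=107.5 short=105.5 longdir=96.3 n=206 z=[12.9 21.6 28.7]
```

View pics/side6.png

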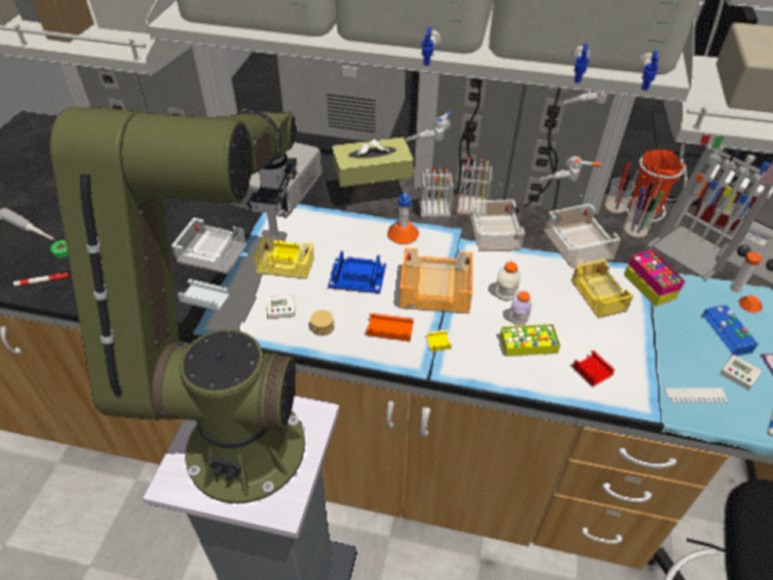

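Yellow is in its tank at (286,258), blue in the stand at (358,271). The orange tray at (390,327) is free, so that's next.

>>> send_rows:
  rows:
    - {"dx": -31, "dy": -18, "dz": 0, "roll": 0.5, "jaw": -1}
    - {"dx": -31, "dy": -18, "dz": 0, "roll": 0, "jaw": -1}
    - {"dx": -31, "dy": -18, "dz": 0, "roll": 0, "jaw": -1}
    - {"dx": -31, "dy": -18, "dz": 0, "roll": 0, "jaw": -1}
    - {"dx": -31, "dy": -18, "dz": 0, "roll": 0, "jaw": -1}
    - {"dx": -31, "dy": -18, "dz": 0, "roll": 0, "jaw": -1}
    - {"dx": -31, "dy": -18, "dz": 0, "roll": 0, "jaw": -1}
    - {"dx": -31, "dy": -18, "dz": 0, "roll": 0, "jaw": -1}
    - {"dx": -31, "dy": -18, "dz": 0, "roll": 0, "jaw": -1}
    - {"dx": -33, "dy": -14, "dz": 0, "roll": 0, "jaw": -1}
    - {"dx": 0, "dy": 0, "dz": 20, "roll": 0, "jaw": -1}
    - {"dx": 0, "dy": 0, "dz": 20, "roll": 0, "jaw": -1}

```text
time_s: 14.45
ee_pos: [0.3874, -0.2258, 0.1113]
eef_rot: [-3.142, -0.0, 1.627]
force: [0.4, 0.8, -0.1]
grip_width: 0.0941
grip_force: 0.0
```

>>> send_rows:
  rows:
    - {"dx": 0, "dy": 0, "dz": 20, "roll": 0, "jaw": -1}
    - {"dx": 0, "dy": 0, "dz": 0, "roll": 0, "jaw": -1}
    - {"dx": 0, "dy": 0, "dz": 0, "roll": 0, "jaw": -1}
    - {"dx": 0, "dy": 0, "dz": 0, "roll": 0, "jaw": -1}

```text
time_s: 14.78
ee_pos: [0.3885, -0.2243, 0.0929]
eef_rot: [-3.142, -0.0, 1.631]
force: [0.8, -0.3, -0.1]
grip_width: 0.0939
grip_force: 0.0
```

```bash
python3 go.py 387 -224.4 6 93.4; python3 snap.py side side7; python3 - <<'E'
from fit import *
c=dict(np.load("side7.npz")); m,W=mask(c,[0,0,90],[180,90,255],(.33,.46,.18,.33),(.008,.04)); print("clear",rect(W,m))
m,W=mask(c,[0,0,0],[180,255,255],(.33,.46,.18,.33),(.008,.04)); print("clear",rect(W,m))
E
```

```text
at [ 388.5 -224.3   92.9] yaw 93.4 tilt [-180.   -0.]; roll 0.0 then dx -0.0 dy -1.5 dz 86.9; t=14.8 w=93.9 F=0.0 q6=-0.67
clear c=(410.9,206.3) long=8.4 short=0.0 longdir=26.1 n=2 z=[ 8.2  9.8 11.4]
clear c=(410.9,206.3) long=8.4 short=0.0 longdir=26.1 n=2 z=[ 8.2  9.8 11.4]
```

>>> send_rows:
  rows:
    - {"dx": 0, "dy": -1.5, "dz": 20, "roll": 0, "jaw": -1}
    - {"dx": 0, "dy": 0, "dz": 25, "roll": 0, "jaw": -1}
    - {"dx": 0, "dy": 0, "dz": 20, "roll": 0, "jaw": -1}
    - {"dx": 0, "dy": 0, "dz": 13, "roll": 0, "jaw": -1}
    - {"dx": 0, "dy": 0, "dz": 6, "roll": 0, "jaw": -1}
    - {"dx": 0, "dy": 0, "dz": 2, "roll": 0, "jaw": -1}
    - {"dx": 0, "dy": 0, "dz": 0, "roll": 0, "jaw": 1}
    - {"dx": 0, "dy": 0, "dz": 0, "roll": 0, "jaw": 1}
    - {"dx": 0, "dy": 0, "dz": 0, "roll": 0, "jaw": 1}
    - {"dx": 0, "dy": 0, "dz": 0, "roll": 0, "jaw": 1}
    - {"dx": 0, "dy": 0, "dz": 0, "roll": 0, "jaw": 1}
    - {"dx": 0, "dy": 0, "dz": 0, "roll": 0, "jaw": 1}

```text
time_s: 15.83
ee_pos: [0.387, -0.2245, 0.0068]
eef_rot: [3.141, 0.0, 1.631]
force: [0.2, 0.4, 4.1]
grip_width: 0.0577
grip_force: 14.9
```

>>> send_rows:
  rows:
    - {"dx": 0, "dy": 0, "dz": 0, "roll": 0, "jaw": 1}
    - {"dx": 0, "dy": 0, "dz": 0, "roll": 0, "jaw": 1}
    - {"dx": 0, "dy": 0, "dz": -4, "roll": 0, "jaw": 1}
    - {"dx": 0, "dy": 0, "dz": -8, "roll": 0, "jaw": 1}
    - {"dx": 0, "dy": 0, "dz": -18, "roll": 0, "jaw": 1}
    - {"dx": 0, "dy": 0, "dz": -30, "roll": 0, "jaw": 1}
    - {"dx": 0, "dy": 0, "dz": -30, "roll": 0, "jaw": 1}
    - {"dx": 0, "dy": 0, "dz": -30, "roll": 0, "jaw": 1}
    - {"dx": 0, "dy": 0, "dz": -30, "roll": 0, "jaw": 1}
    - {"dx": 0, "dy": 0, "dz": 0, "roll": -3.9, "jaw": 1}
    - {"dx": 0, "dy": 0, "dz": 0, "roll": 0, "jaw": 1}
    - {"dx": 0, "dy": 0, "dz": 0, "roll": 0, "jaw": 1}

```text
time_s: 16.83
ee_pos: [0.3866, -0.2242, 0.1564]
eef_rot: [-3.141, -0.0, 1.697]
force: [-0.5, -0.3, -0.5]
grip_width: 0.0578
grip_force: 15.0
```

```bash
python3 go.py 547 -312.2 120 97.3; python3 snap.py side side8; python3 - <<'E'
from fit import *
c=dict(np.load("side8.npz")); m,W=mask(c,*Or,(.32,.46,-.30,-.13),(.1,.2)); print(rect(W,m))
E
```

```text
at [ 386.6 -224.2  156.4] yaw 97.2 tilt [-1.7999e+02 -1.0000e-02]; roll -0.1 then dx -107.7 dy 148.0 dz 36.4; t=16.8 w=57.8 F=15.0 q6=-0.73
c=(383.6,-225.9) long=107.5 short=65.9 longdir=97.6 n=390 z=[149.4 158.3 176.5]
```

>>> send_rows:
  rows:
    - {"dx": -18, "dy": 24, "dz": 0, "roll": 0, "jaw": 1}
    - {"dx": -18, "dy": 25, "dz": 0, "roll": 0, "jaw": 1}
    - {"dx": -18, "dy": 25, "dz": 0, "roll": 0, "jaw": 1}
    - {"dx": -18, "dy": 25, "dz": 0, "roll": 0, "jaw": 1}
    - {"dx": -18, "dy": 25, "dz": 0, "roll": 0, "jaw": 1}
    - {"dx": -16.5, "dy": 24, "dz": 0, "roll": 0, "jaw": 1}
    - {"dx": 0, "dy": 0, "dz": 20, "roll": 0, "jaw": 1}
    - {"dx": 0, "dy": 0, "dz": 16, "roll": 0, "jaw": 1}
    - {"dx": 0, "dy": 0, "dz": 0, "roll": 0, "jaw": 1}
    - {"dx": 0, "dy": 0, "dz": 0, "roll": 0, "jaw": 1}
    - {"dx": 0, "dy": 0, "dz": 0, "roll": 0, "jaw": 1}

```text
time_s: 17.8
ee_pos: [0.5473, -0.3112, 0.121]
eef_rot: [3.141, 0.0, 1.698]
force: [-0.4, 0.2, -0.3]
grip_width: 0.0582
grip_force: 15.0
```

```bash
python3 go.py 547 -311.2 43 97.3; python3 snap.py side side9 200 420 140 300; python3 - <<'E'
from fit import *
c=dict(np.load("side9.npz")); m,W=mask(c,*Or,(.45,.65,-.40,-.2),(.1,.2)); print(rect(W,m))
E
```

```text
at [ 547.3 -311.2  121. ] yaw 97.3 tilt [1.7999e+02 1.0000e-02]; roll -0.0 then dx 0.0 dy -0.3 dz 78.0; t=17.8 w=58.2 F=15.0 q6=-0.70
c=(540.3,-312.3) long=109.6 short=75.7 longdir=97.3 n=367 z=[113.  121.5 141.5]
```

View pics/side9.png

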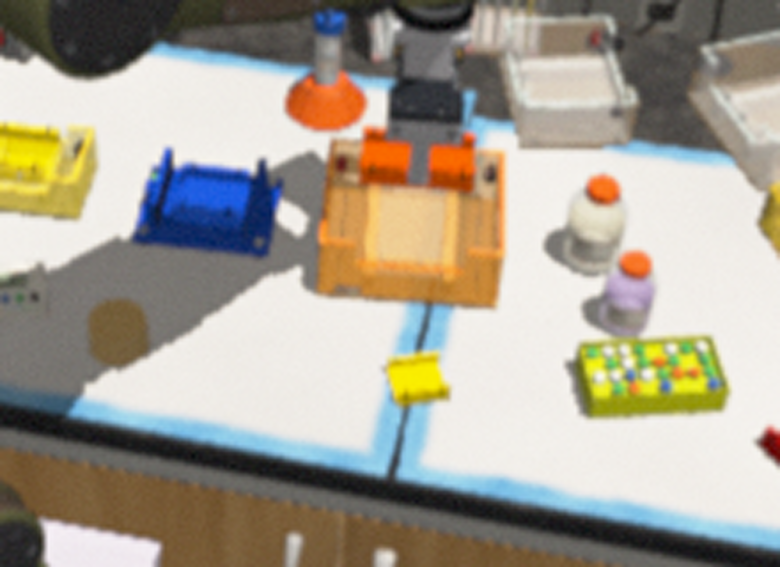

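The orange tray is held over the orange tank at (417,160) and lines up with it. Lowering it now.

>>> send_rows:
  rows:
    - {"dx": 0, "dy": 0, "dz": 20, "roll": 0, "jaw": 1}
    - {"dx": 0, "dy": 0, "dz": 20, "roll": 0, "jaw": 1}
    - {"dx": 0, "dy": 0, "dz": 18, "roll": 0, "jaw": 1}
    - {"dx": 0, "dy": 0, "dz": 10, "roll": 0, "jaw": 1}
    - {"dx": 0, "dy": 0, "dz": 5, "roll": 0, "jaw": 1}
    - {"dx": 0, "dy": 0, "dz": 3, "roll": 0, "jaw": 1}
    - {"dx": 0, "dy": 0, "dz": 1.5, "roll": 0, "jaw": 1}
    - {"dx": 0, "dy": 0, "dz": 0.5, "roll": 0, "jaw": 1}
    - {"dx": 0, "dy": 0, "dz": 0, "roll": 0, "jaw": 1}
    - {"dx": 0, "dy": 0, "dz": 0, "roll": 0, "jaw": 1}

```text
time_s: 18.68
ee_pos: [0.5475, -0.3113, 0.0432]
eef_rot: [3.141, 0.001, 1.699]
force: [0.3, -0.5, -1.9]
grip_width: 0.0575
grip_force: 15.0
```

>>> send_rows:
  rows:
    - {"dx": 0, "dy": 0, "dz": 0, "roll": 0, "jaw": -0.6}
    - {"dx": 0, "dy": 0, "dz": 0, "roll": 0, "jaw": -0.6}
    - {"dx": 0, "dy": 0, "dz": 0, "roll": 0, "jaw": -0.6}
    - {"dx": 0, "dy": 0, "dz": 0, "roll": 0, "jaw": -0.6}
    - {"dx": 0, "dy": 0, "dz": -20, "roll": 0, "jaw": -0.6}
    - {"dx": 0, "dy": 0, "dz": -30, "roll": 0, "jaw": -0.6}
    - {"dx": 0, "dy": 0, "dz": -40, "roll": 0, "jaw": -1}
    - {"dx": 0, "dy": 0, "dz": -20, "roll": 0, "jaw": -1}
    - {"dx": 0, "dy": 0, "dz": 0, "roll": 7, "jaw": -1}
    - {"dx": 0, "dy": 0, "dz": 0, "roll": 7, "jaw": -1}
    - {"dx": 0, "dy": 0, "dz": 0, "roll": 0, "jaw": -1}

```text
time_s: 19.6
ee_pos: [0.5473, -0.3112, 0.1529]
eef_rot: [3.141, 0.0, 1.448]
force: [0.6, -0.0, 0.0]
grip_width: 0.0936
grip_force: 0.0
```

```bash
python3 go.py 386 262 6 82; python3 snap.py top top10; python3 snap.py side side10; python3 - <<'E'
from fit import *
for n in("top10","side10"):
  c=dict(np.load(n+".npz")); W=cloud(c)
  for k,(cx,cy,ld,wz) in dict(orange=(547,-312.2,97.3,36)).items():
    a=np.radians(ld); q=W.reshape(-1,3)*1000; d=q[:,:2]-[cx,cy]; X=d@[np.sin(a),-np.cos(a)]; Y=d@[np.cos(a),np.sin(a)]
    s=(abs(X)<45)&(abs(Y)<70)&(abs(q[:,2]-wz-24)<5); print(n,k,s.sum(),"x+",np.median(X[s&(X>0)]).round(1),"x-",np.median(X[s&(X<0)]).round(1),"y",np.percentile(Y[s],[2,98]).round(1),"z",np.median(q[s,2]).round(1))
  for z0 in(.008,.014):
    m,W=mask(c,[0,0,0],[180,255,255],(.34,.44,.18,.34),(z0,.035)); print(n,"clear",rect(W,m) if m.sum()>5 else 0)
E
```

```text
at [ 547.3 -311.2  152.9] yaw 83.0 tilt [1.7997e+02 1.0000e-02]; roll 1.0 then dx 545.2 dy -239.5 dz 146.9; t=19.6 w=93.6 F=0.0 q6=-0.45
top10 orange 5 x+ nan x- -26.1 y [-54.4 -42.8] z 60.0
top10 clear c=(387.6,261.2) long=159.4 short=93.7 longdir=88.2 n=173 z=[ 8.3 21.5 30.4]
top10 clear c=(384.7,261.5) long=114.5 short=58.4 longdir=84.4 n=138 z=[14.9 22.8 30.7]
side10 orange 152 x+ 23.2 x- -26.4 y [-51.5  54.6] z 59.0
side10 clear 0
side10 clear 0
  return _methods._mean(a, axis=axis, dtype=dtype,
  ret = ret.dtype.type(ret / rcount)
```

```bash
python3 - <<'E'
from h import *
c=dict(np.load("top10.npz")); s=cv2.cvtColor(c["frame"],cv2.COLOR_RGB2BGR)[225:260,130:185]
cv2.imwrite("pics/c10.png",cv2.resize(s,None,fx=13,fy=13,interpolation=cv2.INTER_CUBIC))
W=cloud(c)
for (u,v) in [(130+i,225+j) for i in() for j in()]: pass
for n in("top0","top6","top10","top5"):
    c=dict(np.load(n+".npz"));m,W=mask(c,[0,0,0],[180,255,255],(.34,.44,.18,.34),(.015,.035)); p=W[m][:,:2]*1000
    v=np.linalg.eigh(np.cov(p.T))[1][:,1]; print(n,len(p),p.mean(0).round(1),np.degrees(np.arctan2(v[1],v[0]))%180, rect(W,m))
E
```

```text
top0 296 [387.1 261. ] 79.15902979708724 c=(385.4,261.2) long=111.7 short=63.4 longdir=82.5 n=296 z=[16.8 25.8 34.2]
top6 34 [391.5 302.5] 166.4021378284124 c=(388.1,301.7) long=57.1 short=28.1 longdir=173.3 n=34 z=[17.8 21.8 29.9]
top10 134 [386.9 265.2] 102.66546421137173 c=(385.0,264.0) long=109.5 short=58.4 longdir=84.4 n=134 z=[15.6 22.8 30.8]
top5 39 [390.2 300.5] 165.58109859228873 c=(388.3,300.6) long=58.8 short=29.8 longdir=171.0 n=39 z=[15.3 21.9 31.3]
```

View pics/c10.png

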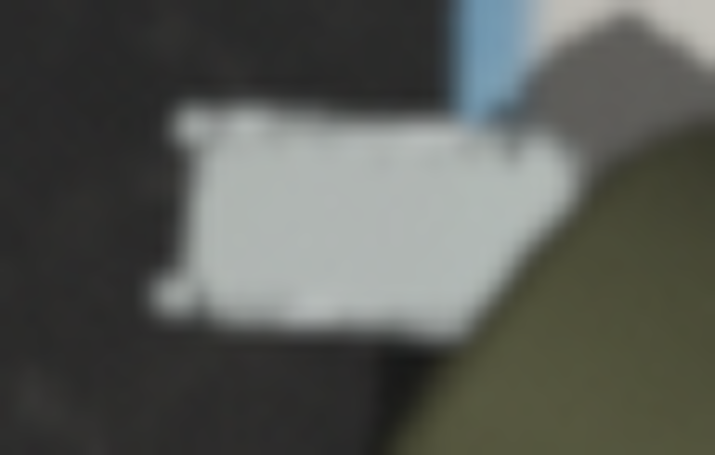

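The clear tray lies free at crop (370,220), with its long axis at about 84°.

>>> send_rows:
  rows:
    - {"dx": 30, "dy": -13, "dz": 0, "roll": 0, "jaw": -1}
    - {"dx": 38, "dy": -16.5, "dz": 0, "roll": 0, "jaw": -1}
    - {"dx": 38, "dy": -16.5, "dz": 0, "roll": 0, "jaw": -1}
    - {"dx": 38, "dy": -16.5, "dz": 0, "roll": 0, "jaw": -1}
    - {"dx": 38, "dy": -16.5, "dz": 0, "roll": 0, "jaw": -1}
    - {"dx": 38, "dy": -16.5, "dz": 0, "roll": 0, "jaw": -1}
    - {"dx": 38, "dy": -16.5, "dz": 0, "roll": 0, "jaw": -1}
    - {"dx": 38, "dy": -16.5, "dz": 0, "roll": 0, "jaw": -1}
    - {"dx": 38, "dy": -16.5, "dz": 0, "roll": 0, "jaw": -1}
    - {"dx": 38, "dy": -16.5, "dz": 0, "roll": 0, "jaw": -1}
    - {"dx": 38, "dy": -16.5, "dz": 0, "roll": 0, "jaw": -1}
    - {"dx": 38, "dy": -16.5, "dz": 0, "roll": 0, "jaw": -1}

```text
time_s: 20.7
ee_pos: [0.405, 0.1581, 0.1525]
eef_rot: [3.141, -0.0, 1.459]
force: [0.2, 0.8, -0.6]
grip_width: 0.0939
grip_force: 0.0
```

>>> send_rows:
  rows:
    - {"dx": 38, "dy": -16.5, "dz": 0, "roll": 0, "jaw": -1}
    - {"dx": 30, "dy": -15, "dz": 0, "roll": 0, "jaw": -1}
    - {"dx": 20, "dy": -9, "dz": 0, "roll": 0, "jaw": -1}
    - {"dx": 0, "dy": 0, "dz": 20, "roll": 0, "jaw": -1}
    - {"dx": 0, "dy": 0, "dz": 20, "roll": 0, "jaw": -1}
    - {"dx": 0, "dy": 0, "dz": 0, "roll": 0, "jaw": -1}
    - {"dx": 0, "dy": 0, "dz": 0, "roll": 0, "jaw": -1}
    - {"dx": 0, "dy": 0, "dz": 0, "roll": 0, "jaw": -1}

```text
time_s: 21.37
ee_pos: [0.3765, 0.2485, 0.1134]
eef_rot: [3.141, -0.0, 1.456]
force: [-0.1, -0.8, -0.5]
grip_width: 0.0939
grip_force: 0.0
```

```bash
python3 go.py 385.3 262 6 83.5
```

```text
at [376.5 248.5 113.4] yaw 83.4 tilt [ 1.7996e+02 -2.0000e-02]; roll -0.1 then dx 14.4 dy 7.2 dz 107.4; t=21.4 w=93.9 F=0.0 q6=0.62
```

>>> send_rows:
  rows:
    - {"dx": 14.4, "dy": 7.2, "dz": 0, "roll": 0, "jaw": -1}
    - {"dx": 0, "dy": 0, "dz": 25, "roll": 0, "jaw": -1}
    - {"dx": 0, "dy": 0, "dz": 30, "roll": 0, "jaw": -1}
    - {"dx": 0, "dy": 0, "dz": 25, "roll": 0, "jaw": -1}
    - {"dx": 0, "dy": 0, "dz": 17, "roll": 0, "jaw": -1}
    - {"dx": 0, "dy": 0, "dz": 8, "roll": 0, "jaw": -1}
    - {"dx": 0, "dy": 0, "dz": 2, "roll": 0, "jaw": -1}
    - {"dx": 0, "dy": 0, "dz": 0, "roll": 0, "jaw": 1}
    - {"dx": 0, "dy": 0, "dz": 0, "roll": 0, "jaw": 1}
    - {"dx": 0, "dy": 0, "dz": 0, "roll": 0, "jaw": 1}
    - {"dx": 0, "dy": 0, "dz": 0, "roll": 0, "jaw": 1}
    - {"dx": 0, "dy": 0, "dz": 0, "roll": 0, "jaw": 1}

```text
time_s: 22.37
ee_pos: [0.3852, 0.2622, 0.0061]
eef_rot: [3.141, -0.001, 1.454]
force: [0.3, 0.4, -1.0]
grip_width: 0.0645
grip_force: 0.0
```

>>> send_rows:
  rows:
    - {"dx": 0, "dy": 0, "dz": 0, "roll": 0, "jaw": 1}
    - {"dx": 0, "dy": 0, "dz": 0, "roll": 0, "jaw": 1}
    - {"dx": 0, "dy": 0, "dz": 0, "roll": 0, "jaw": 1}
    - {"dx": 0, "dy": 0, "dz": -4, "roll": 0, "jaw": 1}
    - {"dx": 0, "dy": 0, "dz": -8, "roll": 0, "jaw": 1}
    - {"dx": 0, "dy": 0, "dz": -18, "roll": 0, "jaw": 1}
    - {"dx": 0, "dy": 0, "dz": -30, "roll": 0, "jaw": 1}
    - {"dx": 0, "dy": 0, "dz": -30, "roll": 0, "jaw": 1}
    - {"dx": 0, "dy": 0, "dz": -30, "roll": 0, "jaw": 1}
    - {"dx": 0, "dy": 0, "dz": 0, "roll": -2.4, "jaw": 1}
    - {"dx": 0, "dy": 0, "dz": 0, "roll": 0, "jaw": 1}
    - {"dx": 0, "dy": 0, "dz": 0, "roll": 0, "jaw": 1}

```text
time_s: 23.37
ee_pos: [0.3846, 0.2618, 0.1255]
eef_rot: [-3.141, 0.0, 1.495]
force: [-0.8, -0.3, -1.8]
grip_width: 0.0578
grip_force: 15.0
```

```bash
python3 go.py 543.3 307.5 120 85.8; python3 snap.py side side11 80 360 130 300; python3 snap.py top top11; python3 - <<'E'
from fit import *
for n in("side11","top11"):
  c=dict(np.load(n+".npz")); m,W=mask(c,[0,0,90],[180,90,255],(.3,.46,.15,.38),(.08,.16)); print(rect(W,m) if m.sum()>4 else 0)
E
```

```text
at [384.6 261.8 125.5] yaw 85.7 tilt [-1.7999e+02  1.0000e-02]; roll -0.1 then dx 57.2 dy 154.9 dz 5.5; t=23.4 w=57.8 F=15.0 q6=0.59
c=(383.9,259.9) long=110.0 short=86.4 longdir=85.0 n=490 z=[117.4 130.1 155. ]
c=(383.6,236.5) long=61.8 short=57.9 longdir=86.0 n=255 z=[114.5 123.9 146.2]
```

View pics/side11.png

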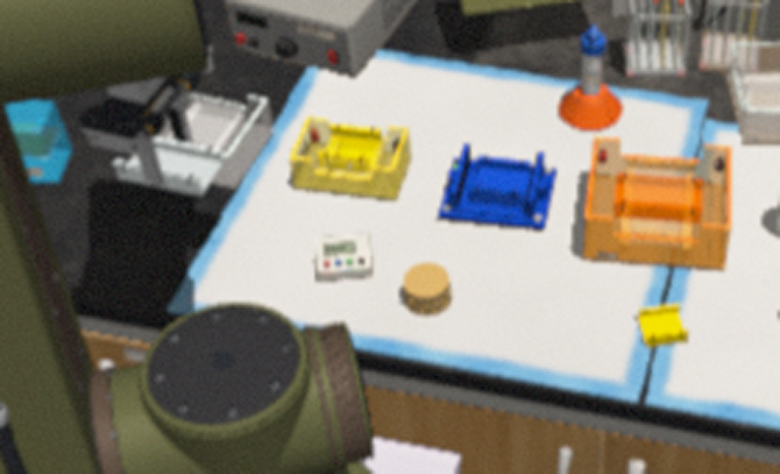

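The clear tray is held at (170,165), and the other three are seated. Moving to the clear tank.

>>> send_rows:
  rows:
    - {"dx": 8.5, "dy": 20, "dz": 0, "roll": 0, "jaw": 1}
    - {"dx": 10, "dy": 27, "dz": 0, "roll": 0, "jaw": 1}
    - {"dx": 10, "dy": 27, "dz": 0, "roll": 0, "jaw": 1}
    - {"dx": 10, "dy": 27, "dz": 0, "roll": 0, "jaw": 1}
    - {"dx": 10, "dy": 27, "dz": 0, "roll": 0, "jaw": 1}
    - {"dx": 10, "dy": 27, "dz": 0, "roll": 0, "jaw": 1}
    - {"dx": 0, "dy": 0, "dz": 0, "roll": 0, "jaw": 1}
    - {"dx": 0, "dy": 0, "dz": 0, "roll": 0, "jaw": 1}
    - {"dx": 0, "dy": 0, "dz": 0, "roll": 0, "jaw": 1}
    - {"dx": 0, "dy": 0, "dz": 0, "roll": 0, "jaw": 1}

```text
time_s: 24.3
ee_pos: [0.543, 0.3086, 0.1251]
eef_rot: [-3.141, 0.0, 1.496]
force: [0.4, 0.4, 0.3]
grip_width: 0.0579
grip_force: 15.0
```

```bash
python3 go.py 543.3 308.5 42.5 85.8; python3 snap.py side side12; python3 - <<'E'
from fit import *
for n in("side12",):
  c=dict(np.load(n+".npz")); m,W=mask(c,[0,0,90],[180,90,255],(.47,.62,.2,.42),(.1,.16)); print(rect(W,m) if m.sum()>4 else 0)
E
```

```text
at [543.  308.6 125.1] yaw 85.7 tilt [-1.7995e+02  3.0000e-02]; roll -0.1 then dx -0.1 dy 0.3 dz 82.6; t=24.3 w=57.9 F=15.0 q6=0.53
c=(540.2,308.0) long=111.1 short=85.9 longdir=83.1 n=417 z=[117.1 130.7 154.3]
```

>>> send_rows:
  rows:
    - {"dx": 0, "dy": 0, "dz": 20, "roll": 0, "jaw": 1}
    - {"dx": 0, "dy": 0, "dz": 22, "roll": 0, "jaw": 1}
    - {"dx": 0, "dy": 0, "dz": 20, "roll": 0, "jaw": 1}
    - {"dx": 0, "dy": 0, "dz": 10, "roll": 0, "jaw": 1}
    - {"dx": 0, "dy": 0, "dz": 5, "roll": 0, "jaw": 1}
    - {"dx": 0, "dy": 0, "dz": 3, "roll": 0, "jaw": 1}
    - {"dx": 0, "dy": 0, "dz": 1.5, "roll": 0, "jaw": 1}
    - {"dx": 0, "dy": 0, "dz": 0.5, "roll": 0, "jaw": 1}
    - {"dx": 0, "dy": 0, "dz": 0, "roll": 0, "jaw": 1}
    - {"dx": 0, "dy": 0, "dz": 0, "roll": 0, "jaw": 1}

```text
time_s: 25.18
ee_pos: [0.5441, 0.309, 0.0442]
eef_rot: [3.141, -0.001, 1.496]
force: [0.4, 0.8, -0.6]
grip_width: 0.058
grip_force: 15.0
```

>>> send_rows:
  rows:
    - {"dx": 0, "dy": 0, "dz": 0, "roll": 0, "jaw": -0.6}
    - {"dx": 0, "dy": 0, "dz": 0, "roll": 0, "jaw": -0.6}
    - {"dx": 0, "dy": 0, "dz": 0, "roll": 0, "jaw": -0.6}
    - {"dx": 0, "dy": 0, "dz": 0, "roll": 0, "jaw": -0.6}
    - {"dx": 0, "dy": 0, "dz": -20, "roll": 0, "jaw": -0.6}
    - {"dx": 0, "dy": 0, "dz": -30, "roll": 0, "jaw": -0.6}
    - {"dx": 0, "dy": 0, "dz": -40, "roll": 0, "jaw": -1}
    - {"dx": 0, "dy": 0, "dz": -40, "roll": 0, "jaw": -1}
    - {"dx": 0, "dy": -30, "dz": -30, "roll": 0, "jaw": -1}
    - {"dx": 0, "dy": -40, "dz": 0, "roll": 0, "jaw": -1}
    - {"dx": 0, "dy": -40, "dz": 0, "roll": 0, "jaw": -1}
    - {"dx": 0, "dy": -40, "dz": 0, "roll": 0, "jaw": -1}

```text
time_s: 26.18
ee_pos: [0.3931, 0.3196, 0.2032]
eef_rot: [3.141, -0.001, 1.496]
force: [0.2, 1.8, -0.3]
grip_width: 0.0941
grip_force: 0.0
```

>>> send_rows:
  rows:
    - {"dx": 40, "dy": 0, "dz": 0, "roll": 0, "jaw": -1}
    - {"dx": 40, "dy": 0, "dz": 0, "roll": 0, "jaw": -1}
    - {"dx": 40, "dy": -20, "dz": 0, "roll": 0, "jaw": -1}
    - {"dx": 40, "dy": -20, "dz": 0, "roll": 0, "jaw": -1}
    - {"dx": 40, "dy": -20, "dz": 0, "roll": 0, "jaw": -1}
    - {"dx": 0, "dy": 0, "dz": 0, "roll": 0, "jaw": -1}
    - {"dx": 0, "dy": 0, "dz": 0, "roll": 0, "jaw": -1}
    - {"dx": 0, "dy": 0, "dz": 0, "roll": 0, "jaw": -1}

```text
time_s: 26.85
ee_pos: [0.3534, 0.5149, 0.2027]
eef_rot: [-3.141, 0.001, 1.496]
force: [-1.0, 0.6, 0.2]
grip_width: 0.0939
grip_force: 0.0
```

```bash
python3 snap.py top top13 120 400 120 290; python3 snap.py side side13; cat > chk.py <<'E'
import sys
from h import *
for n in sys.argv[1:]:
  W=cloud(dict(np.load(n+".npz")))
  for k,(cx,cy,ld,wz,L) in dict(clear=(543.3,307.5,85.8,36,110),yellow=(544.5,97.2,93.9,36,70),blue=(547.5,-102.5,94.6,18,70),orange=(547,-312.2,97.3,36,110)).items():
    a=np.radians(ld); q=W.reshape(-1,3)*1000; d=q[:,:2]-[cx,cy]; X=d@[np.sin(a),-np.cos(a)]; Y=d@[np.cos(a),np.sin(a)]
    s=(abs(X)<42)&(abs(Y)<L/2+7)&(abs(q[:,2]-wz-24)<5)
    f=lambda t:(np.polyfit(Y[t],X[t],1)*[1,1]).round(3) if t.sum()>4 else None
    print(n,k,s.sum(),"walls [slope rad, x]",f(s&(X>0)),f(s&(X<0)),"y",np.percentile(Y[s],[2,98]).round(1),"z",np.median(q[s,2]).round(1))
E
python3 chk.py top13 side13
```

```text
top13 clear 123 walls [slope rad, x] [-0.028 25.284] [-2.2000e-02 -2.3627e+01] y [-52.1  53.7] z 59.5
top13 yellow 84 walls [slope rad, x] [5.000e-03 2.896e+01] [ -0.059 -27.744] y [-33.1  40.1] z 60.1
top13 blue 69 walls [slope rad, x] [ 0.038 28.611] [  0.032 -26.674] y [-37.1  29.5] z 41.5
top13 orange 121 walls [slope rad, x] [1.2000e-02 2.4709e+01] [-1.0000e-03 -2.4398e+01] y [-52.3  52. ] z 59.8
side13 clear 129 walls [slope rad, x] [1.7000e-02 2.4677e+01] [-1.5000e-02 -2.4814e+01] y [-52.6  54.1] z 58.7
side13 yellow 87 walls [slope rad, x] [ 0.04  26.513] [  0.058 -29.05 ] y [-36.6  33.8] z 59.5
side13 blue 87 walls [slope rad, x] [2.1000e-02 2.7426e+01] [ -0.    -28.309] y [-35.1  30.8] z 41.2
side13 orange 140 walls [slope rad, x] [3.0000e-03 2.3544e+01] [-9.0000e-03 -2.5974e+01] y [-51.8  55.1] z 59.5
```

View pics/top13.png

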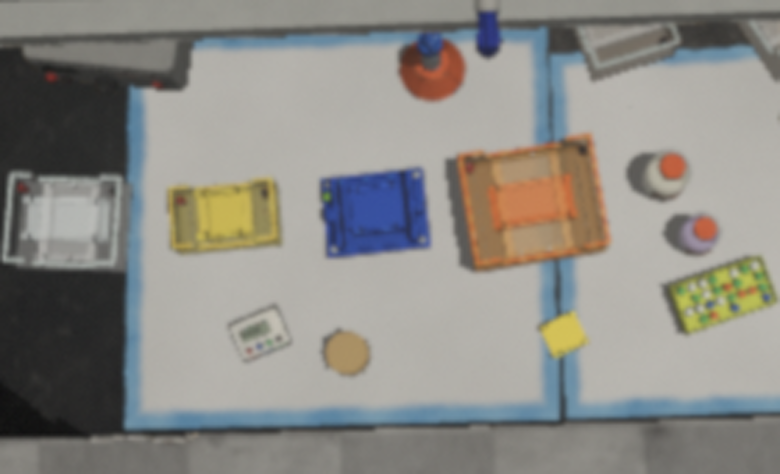

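All four trays sit in their own tank or stand: clear (65,218), yellow (225,213), blue (375,212), orange (533,202). Both views put each one within 4 mm of centre, flat and square, and the petri dishes and timer haven't moved.

```bash
python3 -c "
from station import *
print(hand_in())"
```

```text
the job is handed in; nothing more can be done
None
```

All four trays are in the tank or stand of their own colour, measured within about 4 mm of centre, flat and square; the job was handed in at about 27 s of the 120 s, and hand-in gave no verdict.

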